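# Turn a kiln-prop tote end for end

### The arm

A 6-joint arm with a two-finger parallel gripper is mounted at the origin on the work surface. World frame = base frame: x ahead of the robot, y to its left, z up, the work surface at z = 0. Lengths are in m, angles in rad, forces in N, time in s.
With the tool pointing down it reaches from about 0.35 to 0.775 m from the base axis. Payload 5.5 kg.
Tool frame: the origin (TCP) lies midway between the tips of the shut fingers; the grasp point (between the pads) lies 19 mm behind it; x points along the fingers, y is the direction in which the jaws open and shut, and the axes are right-handed (so a half turn about x gives the same grasp; the last joint's range is limited). The gripper opens to 85 mm and grips with 20 to 120 N. Pads are 22 mm wide; open, the fingers measure 114 mm over their backs; the gripper's body (76 mm by 85 mm) begins 54 mm behind the grasp point. The pads swing forward as they close: fully open they stand 13 mm farther back than shut.
Start: joints at [-1.307, 0.313, 0.046, 1.304, 0, 1.431], TCP at [0.226, -0.529, 0.205] pointing down, gripper open.
Joint ranges: [-2.76, 2.76], [-0.86, 1.69], [-1.03, 1.26], [-2.2, 2.34], [-1.47, 1.5], [-3.14, 3.14]. Speed limits (rad/s): [2.57, 2.57, 3.14, 3.14, 3.14, 3.14].

### API

Orientations are given as a unit quaternion [w, x, y, z].
In Python, from workcell import env, optics, order, models gives the robot as it stands. The module is installed in compiled form; this text tells all that it offers.
- The arm moves only by the tool servo_tool, never from a script. Its argument "moves" is a list of rows, each a list of 5 numbers: the shift along the tool's x, y, z in cm, then the turn about the tool's x in rad, then the closure, from -1 (fully open) to 1 (shut). A call has exactly 10 rows; each row shifts and turns the commanded pose from where the row before left it, along the tool's axes as they then stand; what a row does not reach is not made up. A row lasts 1/8 s, in which the tool goes at most 62.5 mm and 10.7 degrees, less where a joint would pass 70% of its speed; a pose out of reach is approached as far as the arm can. A call is refused whole if a number of a shift passes 6.25 or a number of a turn 0.188, either way. A call with a gripper value outside its range is refused whole. The fingers move at their own pace and stop on an object; "grip_force" is the grip in N (left out, the last holds). Time passes only in rows, so rows that do not move let the fingers close, or fill a call up. It gives the time, the measured TCP pose, the force and the opening at its end, in the units of the state.
- env.get_state(): the state, without advancing time (a new reading comes with each control period).
- optics.read_camera(name): name is "side" or "top" or "wrist"; returns a dict with "pixels" (384x512x3 uint8, blue, green, red), "vertical_fov" (degrees; the focal length in pixels is half the picture's height over the tangent of half this angle, whatever the lens; pixels are square), "cx", "cy" (the principal point, pixels), "extrinsics" (4x4, takes a point from world to camera coordinates). Camera axes: x right, y up, looking along -z (the intrinsics and any distortion apply to the point x, -y, -z); pixel columns grow to the right and rows downward; lengths in m; the calibration is good to about 2 mm. The wrist camera is an equidistant fisheye: a pixel r from the principal point sees the ray r / f radians off the axis. A picture is of the moment at which its call begins. There is no depth.
- order.hand_in(): hands the job in, once; it reports no verdict.
Trained networks look in a picture, given as the dict that the camera call returned (one of the last four; its "shot" number tells which), for a name from the list of things; names that differ only in an ending like _2 or _b are one class to them, and where a whole thing is asked for, a point or a joint stands for the part that bears it (a point fixed in the world has none). Each returns a list of dicts, best first, with "conf" (0 to 1); they miss things now and then, are a little off and sometimes report something else, mostly with a low value. They report only what shows in the picture. A call takes as long as a camera call. They do not tell look-alikes from the thing itself.
- models.outline_of(name, picture): "pixels" (384x512 bool, what is visible of it) and "location" ([column, row] in pixels, amid what is visible of it).
- models.pinpoint(name, picture): "location" ([column, row] in pixels: a listed point, or the origin of a listed thing).
The state is a dict: "clock": time; "joint_pos": joint angles; "qvel": joint speeds; "tau": joint torques, N m; "tcp_pos": TCP position; "orientation": TCP orientation; "wrist_force": force on the tool from outside, world axes, zero at the start; "ft_torque": the same for the moment, N m; "finger_gap": finger opening in m.
Only numpy, scipy, OpenCV 4.12 (cv2) and the standard library are available. Lean on these libraries where they do the work, as an engineer would, in place of code of your own. Each camera call takes 0.05 s, during which the arm holds its last target.

### The job

Swap the kiln props in the blue tote end for end: the long prop is to lie in the bay at the end with the yellow label and the two short props side by side in the bay at the other end, all lengthwise in the tote and flat on its floor. Lay the long prop on the bare kiln shelf for the time being, and slide the divider right across to its other stop so that each bay fits its props. Fireclay chips, so set each prop down gently rather than dropping it, and do not knock over the spray bottle or the tub.

Things in the scene. Friction and masses are not known exactly. Their poses are not given: they have to be found in the camera images.
- long_prop_center (a point): Centre of the long kiln prop: a buff fireclay square tube 150 long, 38 wide, 38 high, with a white band near each end, 0.2 to 0.4 kg, lying flat in the tote's longer bay at the start. Its own x runs along its length.
- short_buff_center (a point): Centre of the buff short kiln prop: the same square tube, 75 long, 38 wide, 38 high, with white bands, 0.1 to 0.2 kg, lying flat in the tote's shorter bay at the start. Its own x runs along its length.
- short_grey_center (a point): Centre of the dark grey short kiln prop, 75 long, 38 wide, 38 high, with white bands, 0.1 to 0.2 kg, lying flat beside the buff one at the start. Its own x runs along its length.
- tote: Blue open plastic tote, fixed to the bench, which may stand at any yaw. Outside 300 long (its x) by 200 wide (its y) by 50 high, walls and floor 6 thick, so inside 288 by 188 with the inner floor 6 above the bench. Origin: centre of the underside. The yellow label is on the end wall at its +x end; the -x end has a black hand hole. One white sliding divider across its width makes two bays, one on either side.
- divider (a joint): Slide of the tote's divider, in m: 0 at the stop near the yellow-label end, growing to 0.090 at the other stop as the divider moves towards the tote's -x end. The divider's middle is at x = 0.045 - joint in the tote's frame; its plate is 8 thick and reaches almost to the floor. At 0 the bay at the -x end is 185 long inside and the label-end bay 95 long; at 0.090 it is the other way round. It starts between 0 and 0.015, needs about 2 N to slide and stays where it is left.
- divider_tab (a point): Point in the grip tab in the middle of the divider's top edge, 58 above the bench. The white tab is 12 thick (along the tote's x), 44 wide (along y), its top 68 above the bench, 18 above the tote's rim. Pinch it across its thickness, or push it. Axes as the tote's.
- kiln_shelf: Bare kiln shelf, a white-topped fireclay slab 200 long (its x) by 120 wide (its y) by 15 thick, fixed flat on the bench beside the tote. Origin: centre of the underside.
- spray_bottle: Bystander: white spray bottle with a yellow trigger, 74 in diameter, 206 high, standing. Origin: centre of the underside.
- tub: Bystander: white round tub with a red lid, 90 in diameter, 100 high, standing. Origin: centre of the underside.
Things that resemble listed ones, but are neither listed nor needed, are in the scene too. Leave any purple look-alike of the part that bears short_grey_center alone. Leave any red look-alike of the part that bears long_prop_center alone.

How it is judged:
On the way, in this order (a step that is already met when the one before it is completed fails the run):
1. the long prop has been laid on the kiln shelf and let go (z of long_prop_center in the frame of kiln_shelf between 0.028 and 0.04 m and x of long_prop_center in the frame of kiln_shelf between -0.07 and 0.07 m and y of long_prop_center in the frame of kiln_shelf between -0.05 and 0.05 m and contact force between the fingers and long_prop below 0.2 N and linear speed of long_prop below 0.03 m/s), for 0.2 s.
2. the divider has been slid right across (value of joint divider above 0.075 m), for 0.2 s.
At the end, for the whole second after the job is handed in: The divider is past 0.06. The long prop lies on its label side, both short props on its other side, each inside the walls, flat on the tote's floor (centre under 30 mm above its underside, tipped under 0.1 rad), lengthwise within 15 degrees, at rest and released (z of each of long_prop_center, short_buff_center, short_grey_center in the frame of tote below 0.03 m and angle between long_prop_center's own x axis and vertical between 1.47 and 1.67 rad and angle between the x axis of each of long_prop_center, short_buff_center, short_grey_center and the x axis of tote, either way round below 0.26 rad and y of long_prop_center in the frame of tote between -0.08 and 0.08 m and linear speed of each of long_prop, short_buff, short_grey below 0.02 m/s and contact force between the fingers and long_prop below 0.2 N and x of long_prop_center in the frame of divider_tab above 0.07 m and x of long_prop_center in the frame of tote below 0.08 m and angle between short_buff_center's own x axis and vertical between 1.47 and 1.67 rad and y of short_buff_center in the frame of tote between -0.08 and 0.08 m and contact force between the fingers and short_buff below 0.2 N and x of each of short_buff_center, short_grey_center in the frame of divider_tab below -0.035 m and x of each of short_buff_center, short_grey_center in the frame of tote above -0.115 m and angle between short_grey_center's own x axis and vertical between 1.47 and 1.67 rad and y of short_grey_center in the frame of tote between -0.08 and 0.08 m and contact force between the fingers and short_grey below 0.2 N and value of joint divider above 0.06 m); the robot touches nothing.
It fails at once if the long prop is dropped (falls freely faster than 0.7 m/s, about 25 mm) (contact force between the fingers and long_prop below 0.1 N and linear speed of long_prop above 0.7 m/s).
It fails at once if the buff short prop is dropped (falls freely faster than 0.7 m/s, about 25 mm) (contact force between the fingers and short_buff below 0.1 N and linear speed of short_buff above 0.7 m/s).
It fails at once if the grey short prop is dropped (falls freely faster than 0.7 m/s, about 25 mm) (contact force between the fingers and short_grey below 0.1 N and linear speed of short_grey above 0.7 m/s).
It fails at once if the spray bottle is knocked over (angle between spray_bottle's own z axis and vertical above 0.5 rad).
It fails at once if the tub is knocked over (angle between tub's own z axis and vertical above 0.5 rad).
It also fails if it takes over 104 s, if anything falls off the work surface, if the arm or the gripper's body presses on something with over 40 N, if the wrist force passes 120 N, or if a joint passes its speed limit or range.

## Working session

There is one attempt and no reset: what is moved stays moved. The work goes in short steps, Python scripts to look and compute and a tool call to move; the robot and the scene stay as the last step left them, time stands still between calls to the robot, and variables do not carry over. Pictures are saved under pics/ and viewed, and the job is handed in when it is done.

Besides the shell and the picture viewer there is one more tool, called after "Call:" in YAML: its name, and indented under it one key for each argument. servo_tool: Moves the arm, as the interface text tells. Its arguments: {"type":"object","properties":{"moves":{"type":"array"},"grip_force":{"type":"number"}},"required":["moves"]}

```bash
mkdir -p pics; ls; cat > h.py <<'E'
import numpy as np, cv2, json
from workcell import env, optics, order, models
def cam(n,save=None):
    d=optics.read_camera(n)
    if save: cv2.imwrite('pics/'+save+'.png',d['pixels'])
    return d
def ray(d,uv):
    f=384/2/np.tan(np.radians(d['vertical_fov'])/2)
    x=(uv[0]-d['cx']);y=(uv[1]-d['cy'])
    if d.get('_fish'):
        r=np.hypot(x,y);t=r/f
        v=np.array([np.sin(t)*x/max(r,1e-9),np.sin(t)*y/max(r,1e-9),np.cos(t)])
    else: v=np.array([x/f,y/f,1])
    v=np.array([v[0],-v[1],-v[2]])
    E=np.array(d['extrinsics']);R=E[:3,:3];c=-R.T@E[:3,3]
    return c,R.T@v
def atz(d,uv,z):
    c,v=ray(d,uv);return c+v*(z-c[2])/v[2]
def proj(d,p):
    f=384/2/np.tan(np.radians(d['vertical_fov'])/2)
    E=np.array(d['extrinsics']);q=E[:3,:3]@np.array(p)+E[:3,3]
    q=np.array([q[0],-q[1],-q[2]])
    if d.get('_fish'):
        r=np.hypot(q[0],q[1]);t=np.arctan2(r,q[2]);return np.array([d['cx']+f*t*q[0]/r,d['cy']+f*t*q[1]/r])
    return np.array([d['cx']+f*q[0]/q[2],d['cy']+f*q[1]/q[2]])
E
python3 - <<'E'
from h import *
print({k:np.round(v,3).tolist() for k,v in env.get_state().items()})
for n in ['top','side']:
    d=cam(n,n+'0'); print(n,d['vertical_fov'],d['cx'],d['cy'],[k for k in d]); print(np.round(d['extrinsics'],3).tolist())
    for t in ['long_prop_center','short_buff_center','short_grey_center','tote','divider_tab','kiln_shelf','spray_bottle','tub']:
        print(t,[(round(r['conf'],2),np.round(r['location'],1).tolist()) for r in models.pinpoint(t,d)])
E
```

```text
pics
{'clock': 0.0, 'joint_pos': [-1.307, 0.314, 0.045, 1.304, 0.0, 1.431], 'qvel': [0.0, 0.0, -0.001, -0.0, -0.0, -0.001], 'tau': [0.004, -48.063, 29.853, 0.02, 0.0, 0.0], 'tcp_pos': [0.226, -0.528, 0.204], 'orientation': [-0.141, -0.693, -0.142, 0.693], 'wrist_force': [-0.472, 0.719, 0.35], 'ft_torque': [0.04, 0.006, 0.017], 'finger_gap': 0.085}
top 52.447139754764834 251.39959068102115 196.81846787113702 ['pixels', 'vertical_fov', 'cx', 'cy', 'extrinsics', 'shot']
[[-0.03, -1.0, 0.008, -0.01], [0.983, -0.028, 0.18, -0.625], [-0.179, 0.013, 0.984, -0.981], [0.0, 0.0, 0.0, 1.0]]
long_prop_center [(0.87, [146.5, 139.3])]
short_buff_center [(0.66, [211.4, 197.3])]
short_grey_center [(0.91, [254.1, 147.8]), (0.74, [225.6, 228.5])]
tote [(0.92, [190.1, 222.1])]
divider_tab [(0.63, [196.7, 219.0])]
kiln_shelf [(0.84, [296.4, 227.5])]
spray_bottle [(0.89, [408.8, 187.2]), (0.31, [214.3, 196.3])]
tub [(0.72, [87.1, 203.5])]
side 42.53877326799335 245.59883070939986 185.9139126447248 ['pixels', 'vertical_fov', 'cx', 'cy', 'extrinsics', 'shot']
[[-0.907, -0.42, -0.009, 0.551], [0.198, -0.446, 0.873, -0.203], [-0.37, 0.79, 0.488, -1.175], [0.0, 0.0, 0.0, 1.0]]
long_prop_center [(0.56, [228.6, 256.2]), (0.55, [128.8, 244.1])]
short_buff_center [(0.5, [227.2, 253.7])]
short_grey_center [(0.8, [200.3, 191.9]), (0.5, [260.2, 220.8])]
tote [(0.69, [235.6, 249.0])]
divider_tab [(0.94, [240.5, 220.1])]
kiln_shelf []
spray_bottle [(0.96, [288.9, 152.0]), (0.41, [228.2, 252.7])]
tub [(0.84, [151.1, 317.7])]
```

```bash
python3 -c "
import cv2
for n in ['top0','side0']: cv2.imwrite(f'pics/{n}b.png',cv2.resize(cv2.imread(f'pics/{n}.png'),(800,600),interpolation=cv2.INTER_CUBIC))"
```

```text
(no output)
```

View pics/top0b.png

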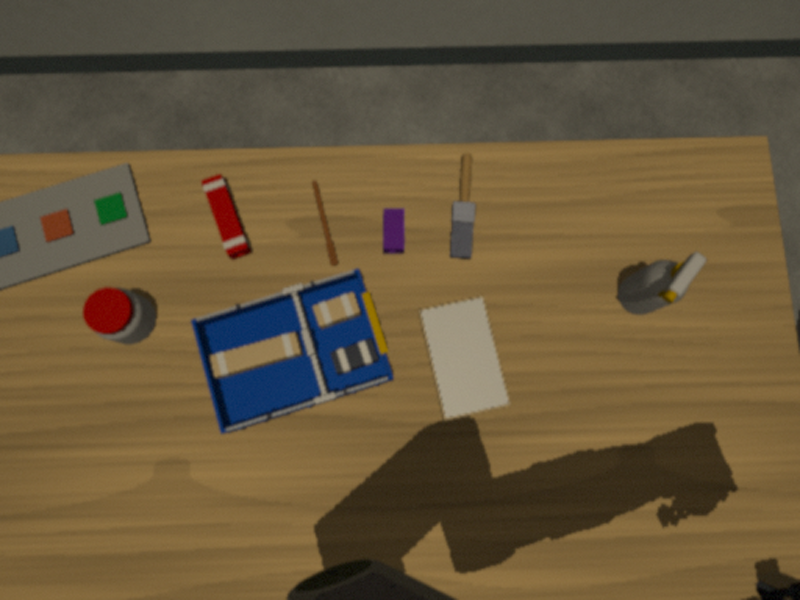

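View pics/side0b.png

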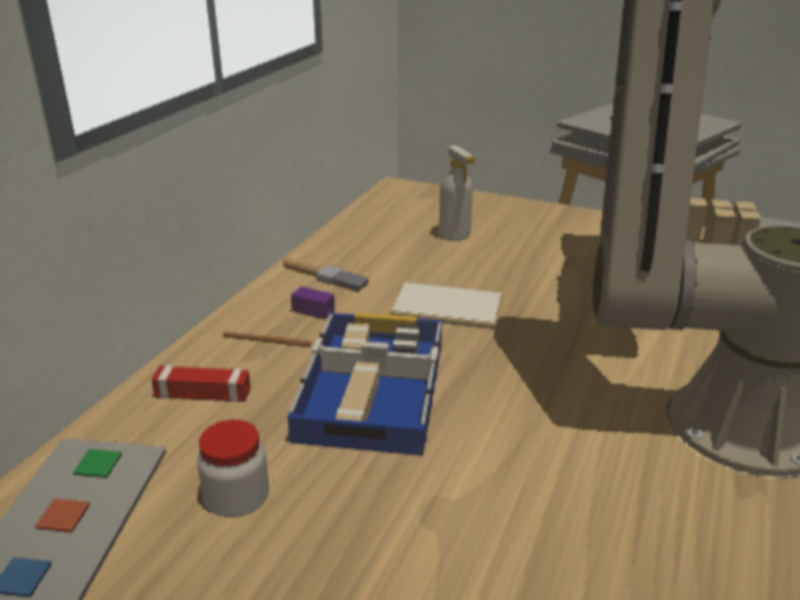

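Top view (enlarged pixels): the tote spans (193,322) to (393,378), with the label on the right. The buff long prop is at (255,355), short buff at (337,310), short grey at (353,356), the shelf at (465,357), tub (110,310) and bottle (650,285). The look-alikes are red (225,216) and purple (394,231), both outside the tote, so the props inside the tote are the ones meant.

```bash
cat > seg.py <<'E'
from h import *
from scipy.optimize import minimize
def toteloc(d):
    px=d['pixels'];hsv=cv2.cvtColor(px,cv2.COLOR_BGR2HSV)
    m=max(models.outline_of('tote',d),key=lambda r:r['conf'])['pixels']
    return m
def box(d,x,y,yaw,L,W,z0,z1):
    c,s=np.cos(yaw),np.sin(yaw)
    P=[proj(d,[x+c*a-s*b,y+s*a+c*b,z]) for z in (z0,z1) for a in (-L/2,L/2) for b in (-W/2,W/2)]
    return np.array(P)
def fit(d,mask,p0,L,W,z0,z1):
    S=8
    pts=np.argwhere(mask)
    tgt=mask.astype(np.uint8)
    def cost(p):
        h=cv2.convexHull((box(d,*p,L,W,z0,z1)*16).astype(np.int32).reshape(-1,1,2))
        im=np.zeros((384*3,512*3),np.uint8)
        hh=((cv2.convexHull(box(d,*p,L,W,z0,z1).astype(np.float32))+.5)*3*16-8).astype(np.int32)
        cv2.fillConvexPoly(im,hh,1,shift=4)
        a=cv2.resize(im.astype(np.float32),(512,384),interpolation=cv2.INTER_AREA)
        return np.abs(a-tgt).sum()/max(tgt.sum(),1)
    r=minimize(cost,p0,method='Nelder-Mead',options=dict(initial_simplex=[p0,[p0[0]+.01,p0[1],p0[2]],[p0[0],p0[1]+.01,p0[2]],[p0[0],p0[1],p0[2]+.1]],xatol=1e-4,fatol=1e-5,maxiter=300))
    return r.x,r.fun
E
python3 - <<'E'
from seg import *
d=cam('top','top1')
px=d['pixels']
for t,L,W,z0,z1,g in [('tote',.3,.2,0,.05,None),('kiln_shelf',.2,.12,0,.015,None),('long_prop_center',.15,.038,.006,.044,(163,227)),('short_buff_center',.075,.038,.006,.044,(215,198)),('short_grey_center',.075,.038,.006,.044,(225.6,228.5))]:
    R=models.outline_of(t,d)
    for r in R:
        m=r['pixels'].astype(np.uint8); n,lab,st,_=cv2.connectedComponentsWithStats(m)
        k=1+np.argmax(st[1:,4]); m=lab==k
        loc=r['location']
        w=atz(d,loc,z1)
        (c,sz,a)=cv2.minAreaRect(np.argwhere(m)[:,::-1].astype(np.float32))
        pts=cv2.boxPoints((c,sz,a)); e=max([(pts[1]-pts[0]),(pts[2]-pts[1])],key=np.linalg.norm)
        A=atz(d,c,z1);B=atz(d,np.array(c)+e/2,z1);yaw=np.arctan2(*(B-A)[1::-1])
        f=fit(d,m,[A[0],A[1],yaw],L,W,z0,z1)
        print(t,round(r['conf'],2),np.round(loc,0),m.sum(),np.round(f[0],4),round(f[1],3))
for t in ['spray_bottle','tub']:
    r=models.pinpoint(t,d)[0];print(t,atz(d,r['location'],0))
for t in ['divider_tab']:
    for r in models.pinpoint(t,d):print(t,r['conf'],atz(d,r['location'],0.058))
b=px[150:300,110:340];cv2.imwrite('pics/c1.png',cv2.resize(b,(800,522),interpolation=cv2.INTER_CUBIC))
E
```

```text
tote 0.75 [183. 228.] 7059 [ 0.5619  0.1465 -1.2934] 0.282
kiln_shelf 0.65 [294. 227.] 3153 [ 0.5431 -0.1496 -2.9444] 0.039
long_prop_center 0.93 [145. 138.] 792 [ 0.8087  0.2685 -2.801 ] 0.121
long_prop_center 0.72 [164. 227.] 988 [ 0.5552  0.2068 -1.3212] 0.059
short_buff_center 0.84 [214. 198.] 429 [ 0.6298  0.0707 -1.2462] 0.092
short_grey_center 0.89 [227. 227.] 483 [ 0.5473  0.0401 -1.2636] 0.078
short_grey_center 0.84 [252. 146.] 421 [ 0.7708 -0.0325 -3.1579] 0.047
spray_bottle [ 0.65381581 -0.47192416  0.        ]
tub [0.62925578 0.43621255 0.        ]
divider_tab 0.91 [0.57089096 0.11741998 0.058     ]
```

View pics/c1.png

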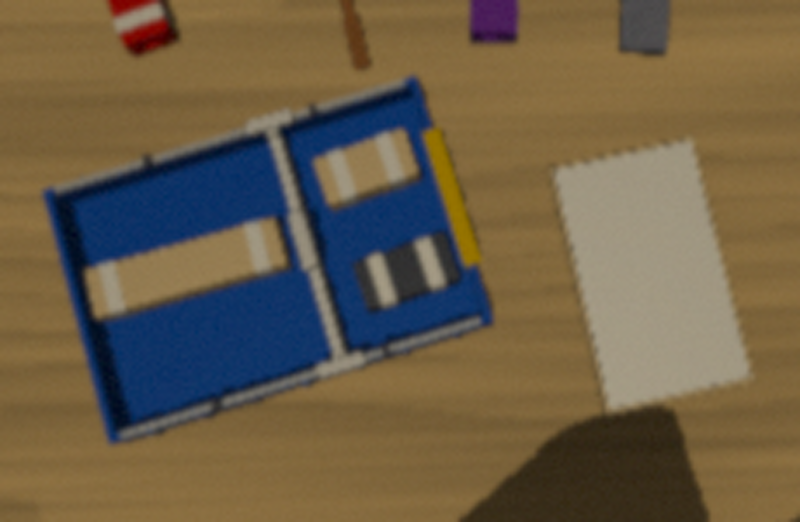

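The crop confirms it: the buff long, buff short and dark grey props are inside the blue tote, and the red and purple ones are outside at the top edge. Next I'll refine the tote pose.

```bash
python3 - <<'E'
from seg import *
d=cam('top')
R=models.outline_of('tote',d)
m=np.zeros((384,512),np.uint8)
for r in R[:1]:
    p=cv2.convexHull(np.argwhere(r['pixels'])[:,::-1].astype(np.int32)); cv2.fillConvexPoly(m,p,1)
print(fit(d,m>0,[.58,.14,-1.29],.3,.2,0,.05))
C=np.array([(47,192),(415,80),(492,322),(112,440)])/3.478+[110,150]
W=np.array([atz(d,c,.05)[:2] for c in C]);print(np.round(W,4),W.mean(0))
for a,b in((0,1),(3,2)):
    v=W[b]-W[a];print(np.linalg.norm(v),np.arctan2(v[1],v[0]))
s=cam('side','side1')
for t in ['tote','divider_tab','long_prop_center','short_buff_center','short_grey_center']:
  for r in models.pinpoint(t,s)[:2]: print(t,r['conf'],atz(s,r['location'],{'tote':0,'divider_tab':.058}.get(t,.025)))
for t,L,z0,z1 in [('kiln_shelf',0.2,0,.015),('long_prop_center',.15,.006,.044),('short_buff_center',.075,.006,.044),('short_grey_center',.075,.006,.044)]:
  for r in models.outline_of(t,s): print(t,r['conf'],r['location'],atz(s,r['location'],z1)[:2])
E
```

```text
(array([ 0.56153782,  0.14593612, -1.28959291]), np.float64(0.03876537849481689))
[[ 0.6126  0.3132]
 [ 0.693   0.0299]
 [ 0.5037 -0.0245]
 [ 0.4249  0.2597]] [0.55853463 0.14457183]
0.29445205002770547 -1.2943911699779156
0.2949285452498632 -1.3002659760992823
tote 0.71 [0.56128451 0.19566725 0.        ]
tote 0.66 [0.5588133  0.15779472 0.        ]
long_prop_center 0.67 [0.79149418 0.29187626 0.025     ]
long_prop_center 0.61 [0.55227326 0.20907194 0.025     ]
short_buff_center 0.68 [0.63047638 0.09978424 0.025     ]
short_buff_center 0.38 [ 0.62581468 -0.39976174  0.025     ]
short_grey_center 0.6 [0.53956723 0.04425889 0.025     ]
short_grey_center 0.59 [ 0.76872286 -0.03422971  0.025     ]
kiln_shelf 0.63 [289.8, 194.9] [ 0.52384773 -0.1340534 ]
long_prop_center 0.97 [127.7, 247.5] [0.77783457 0.31041533]
long_prop_center 0.55 [231.6, 249.7] [0.54390715 0.21515217]
short_buff_center 0.71 [226.2, 217.8] [0.6192902 0.0947037]
short_grey_center 0.85 [200.9, 193.0] [0.7453844 0.0070335]
short_grey_center 0.56 [260.7, 218.9] [0.53368437 0.06229601]
short_grey_center 0.56 [239.3, 246.7] [0.53223213 0.1966543 ]
```

```bash
cat > g.py <<'E'
from h import *
from scipy.spatial.transform import Rotation as Rn
T0=np.array([.5605,.1455]);Y=-1.294
def tw(x,y): c,s=np.cos(Y),np.sin(Y);return T0+[c*x-s*y,s*x+c*y]
def go(xy,z,yaw=Y):
    """shift in tool axes (cm) and roll to make jaw axis (tool y) perpendicular to yaw direction"""
    st=env.get_state();q=np.array(st['orientation']);R=Rn.from_quat(q[[1,2,3,0]]).as_matrix()
    p=np.array(st['tcp_pos']);d=np.r_[xy,z]-p
    ty=R[:,1];a=np.arctan2(ty[1],ty[0]);want=yaw+np.pi/2
    e=(want-a+np.pi/2)%np.pi-np.pi/2
    print('t',round(st['clock'],2),'tcp',np.round(p,4),'gap',round(st['finger_gap'],4),'F',np.round(st['wrist_force'],1),'j6',round(st['joint_pos'][5],2),'x',np.round(R[:,0],3))
    print(' shift tool cm',np.round(R.T@d*100,2),' turn about tool x (world yaw e=%.3f):'%e,round(-e,3),'after-turn cm',end=' ')
    R2=R@Rn.from_rotvec([-e,0,0]).as_matrix();print(np.round(R2.T@d*100,2),'world y/z tool',np.round(R2[:,1],2),np.round(R2[:,2],2))
E
python3 - <<'E'
from g import *
go(tw(-.0604,.0116),.13)
E
```

```text
t 1.95 tcp [ 0.2259 -0.5288  0.2045] gap 0.0857 F [-0.4  0.3 -0.3] j6 1.43 x [ 0. -0. -1.]
 shift tool cm [  7.45 -54.71 -59.17]  turn about tool x (world yaw e=1.444): -1.444 after-turn cm [  7.45  51.77 -61.76] world y/z tool [0.96 0.27 0.  ] [ 0.27 -0.96  0.  ]
```

```bash
python3 - <<'E'
from g import *
st=env.get_state();q=np.array(st['orientation']);R=Rn.from_quat(q[[1,2,3,0]]).as_matrix()
d=np.r_[tw(-.0604,.0116),.15]-np.array(st['tcp_pos'])
d=d/15
for k in range(10):
    Rk=R@Rn.from_rotvec([-.1444*k,0,0]).as_matrix();print(np.round(Rk.T@d*100,1))
E
```

```text
[ 0.4 -3.6 -3.9]
[ 0.4 -3.  -4.4]
[ 0.4 -2.4 -4.8]
[ 0.4 -1.7 -5.1]
[ 0.4 -0.9 -5.3]
[ 0.4 -0.1 -5.4]
[ 0.4  0.6 -5.3]
[ 0.4  1.4 -5.2]
[ 0.4  2.1 -4.9]
[ 0.4  2.8 -4.6]
```

Call:
servo_tool:
  moves:
    - [0.4, -3.6, -3.9, -0.1444, -0.2]
    - [0.4, -3.0, -4.4, -0.1444, -0.2]
    - [0.4, -2.4, -4.8, -0.1444, -0.2]
    - [0.4, -1.7, -5.1, -0.1444, -0.2]
    - [0.4, -0.9, -5.3, -0.1444, -0.2]
    - [0.4, -0.1, -5.4, -0.1444, -0.2]
    - [0.4, 0.6, -5.3, -0.1444, -0.2]
    - [0.4, 1.4, -5.2, -0.1444, -0.2]
    - [0.4, 2.1, -4.9, -0.1444, -0.2]
    - [0.4, 2.8, -4.6, -0.1444, -0.2]
  grip_force: 35

```text
clock: 3.2
tcp_pos: [0.4444, -0.0375, 0.1647]
orientation: [0.566, 0.425, 0.565, -0.425]
wrist_force: [1.1, -0.2, 0.4]
finger_gap: 0.0514
```

```bash
python3 - <<'E'
from g import *
go(tw(-.0604,.0116),.15)
E
```

```text
t 3.2 tcp [ 0.4444 -0.0375  0.1647] gap 0.0514 F [ 1.1 -0.2  0.4] j6 1.02 x [ 0.001 -0.001 -1.   ]
 shift tool cm [  1.47  17.43 -20.39]  turn about tool x (world yaw e=-0.005): 0.005 after-turn cm [  1.47  17.33 -20.48] world y/z tool [0.96 0.27 0.  ] [ 0.27 -0.96  0.  ]
```

Call:
servo_tool:
  moves:
    - [0.3, 3.5, -4.1, 0, -0.2]
    - [0.3, 3.5, -4.1, 0, -0.2]
    - [0.3, 3.5, -4.1, 0, -0.2]
    - [0.3, 3.5, -4.1, 0, -0.2]
    - [0.2, 3.3, -4.0, 0, -0.2]
    - [0, 0, 0, 0, -0.2]
    - [0, 0, 0, 0, -0.2]
    - [0, 0, 0, 0, -0.2]
    - [0, 0, 0, 0, -0.2]
    - [0, 0, 0, 0, -0.2]

```text
clock: 4.45
tcp_pos: [0.5543, 0.2036, 0.1508]
orientation: [0.564, 0.427, 0.564, -0.426]
wrist_force: [-0.6, -0.2, 0.4]
finger_gap: 0.0513
```

```bash
python3 - <<'E'
from g import *
go(tw(-.0604,.0116),.15)
for n in ['wrist','top']:
    d=cam(n); d['_fish']=n=='wrist'
    im=d['pixels'].copy()
    L=[]
    for x,y,l,w,z in [(0,0,.3,.2,.05),(-.0604,.0116,.15,.038,.044),(.0909,.0463,.075,.038,.044),(.0978,-.0415,.075,.038,.044)]:
        P=np.array([proj(d,np.r_[tw(x+a*l/2,y+b*w/2),z]) for a,b in((1,1),(1,-1),(-1,-1),(-1,1))])
        cv2.polylines(im,[(P*16).astype(np.int32)],True,(0,255,0),1,shift=4)
    cv2.imwrite(f'pics/{n}2.png',cv2.resize(im,(800,600),interpolation=cv2.INTER_CUBIC))
E
```

```text
t 4.45 tcp [0.5543 0.2036 0.1508] gap 0.0513 F [-0.6 -0.2  0.4] j6 1.51 x [ 0.001 -0.    -1.   ]
 shift tool cm [ 0.08  0.17 -0.28]  turn about tool x (world yaw e=0.001): -0.001 after-turn cm [ 0.08  0.17 -0.28] world y/z tool [0.96 0.27 0.  ] [ 0.27 -0.96  0.  ]
```

View pics/wrist2.png

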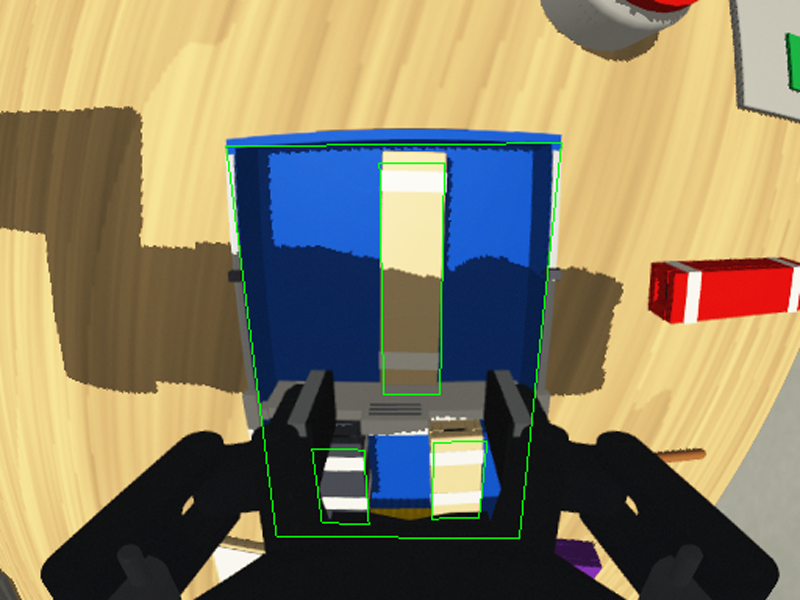

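View pics/top2.png

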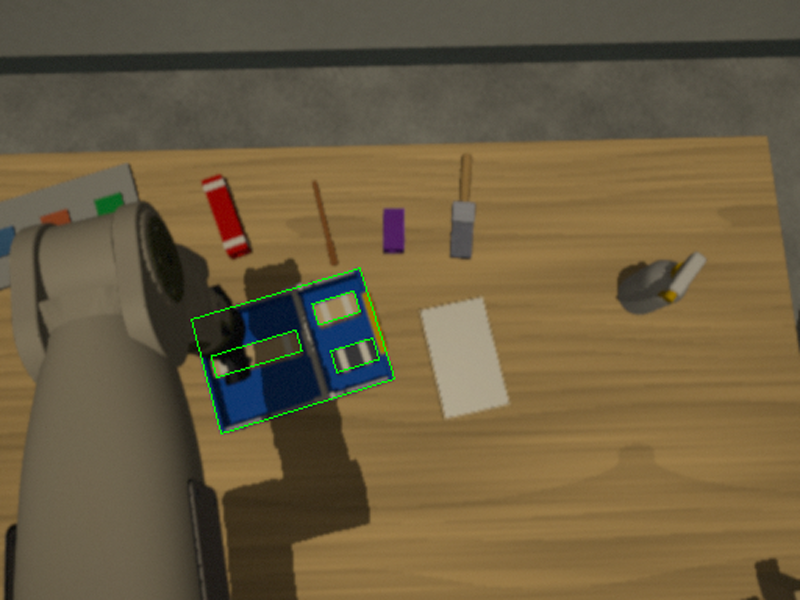

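The wrist view agrees with the overlay to about 5 mm. The prop's middle is at column 412, midway between the fingers (320 and 505), so I'll go down.

Call:
servo_tool:
  moves:
    - [2.0, 0.1, -0.4, 0, -0.2]
    - [3.0, 0, 0, 0, -0.2]
    - [3.0, 0, 0, 0, -0.2]
    - [2.0, 0, 0, 0, -0.2]
    - [1.5, 0, 0, 0, -0.2]
    - [1.3, 0, 0, 0, -0.2]
    - [1.0, 0, 0, 0, -0.2]
    - [0, 0, 0, 0, -0.2]
    - [0, 0, 0, 0, -0.2]
    - [0, 0, 0, 0, -0.2]

```text
clock: 5.8
tcp_pos: [0.5547, 0.2087, 0.0132]
orientation: [0.565, 0.427, 0.564, -0.426]
wrist_force: [0.5, 0.2, -0.1]
finger_gap: 0.0516
```

```bash
python3 - <<'E'
from g import *
go(tw(-.0604,.0116),.010)
cam('wrist','w3')
E
```

```text
t 5.8 tcp [0.5547 0.2087 0.0132] gap 0.0516 F [ 0.5  0.2 -0.1] j6 1.52 x [ 0.001  0.    -1.   ]
 shift tool cm [ 0.32 -0.01  0.19]  turn about tool x (world yaw e=-0.000): 0.0 after-turn cm [ 0.32 -0.01  0.19] world y/z tool [0.96 0.27 0.  ] [ 0.27 -0.96  0.  ]
```

View pics/w3.png

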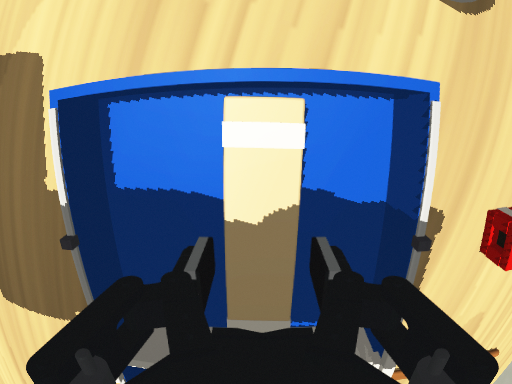

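Fingers (columns 205 and 315) straddle the prop (225 to 302). Closing, then lifting.

Call:
servo_tool:
  moves:
    - [0, 0, 0, 0, 0.3]
    - [0, 0, 0, 0, 1]
    - [0, 0, 0, 0, 1]
    - [0, 0, 0, 0, 1]
    - [0, 0, 0, 0, 1]
    - [-0.5, 0, 0, 0, 1]
    - [-1.0, 0, 0, 0, 1]
    - [-2.0, 0, 0, 0, 1]
    - [-3.0, 0, 0, 0, 1]
    - [-3.0, 0, 0, 0, 1]

```text
clock: 7.1
tcp_pos: [0.5537, 0.2084, 0.1082]
orientation: [0.564, 0.426, 0.564, -0.426]
wrist_force: [0.6, 0.8, -3.3]
finger_gap: 0.0366
```

```bash
python3 - <<'E'
from g import *
go([.543,-.1496],.12)
cam('wrist','w4')
E
```

```text
t 7.1 tcp [0.5537 0.2084 0.1082] gap 0.0366 F [ 0.6  0.8 -3.3] j6 1.52 x [-0.001 -0.    -1.   ]
 shift tool cm [ -1.16 -10.83  34.14]  turn about tool x (world yaw e=-0.000): 0.0 after-turn cm [ -1.16 -10.82  34.14] world y/z tool [ 0.96  0.27 -0.  ] [ 0.27 -0.96  0.  ]
```

View pics/w4.png

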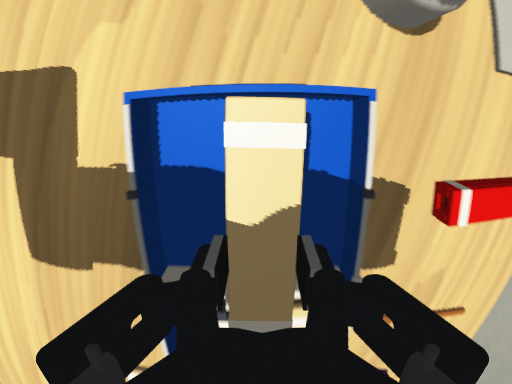

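Call:
servo_tool:
  moves:
    - [-0.2, -1.2, 3.6, 0, 1]
    - [-0.2, -1.5, 4.9, 0, 1]
    - [-0.2, -1.6, 4.9, 0, 1]
    - [-0.2, -1.6, 4.9, 0, 1]
    - [-0.2, -1.6, 4.9, 0, 1]
    - [0, -1.5, 4.9, 0, 1]
    - [0, -1.0, 3.5, 0, 1]
    - [0, -0.8, 2.5, 0, 1]
    - [0, 0, 0, 0, 1]
    - [0, 0, 0, 0, 1]

```text
clock: 8.4
tcp_pos: [0.5431, -0.1486, 0.117]
orientation: [0.564, 0.426, 0.565, -0.426]
wrist_force: [-0.6, 1.4, -3.3]
finger_gap: 0.0361
```

```bash
python3 - <<'E'
from g import *
go([.543,-.1496],.024)
d=cam('wrist','w5');d['_fish']=1
E
```

```text
t 8.4 tcp [ 0.5431 -0.1486  0.117 ] gap 0.0361 F [-0.6  1.4 -3.3] j6 0.88 x [-0.001  0.001 -1.   ]
 shift tool cm [ 9.3  -0.03  0.1 ]  turn about tool x (world yaw e=-0.000): 0.0 after-turn cm [ 9.3  -0.03  0.1 ] world y/z tool [ 0.96  0.27 -0.  ] [ 0.27 -0.96 -0.  ]
```

View pics/w5.png

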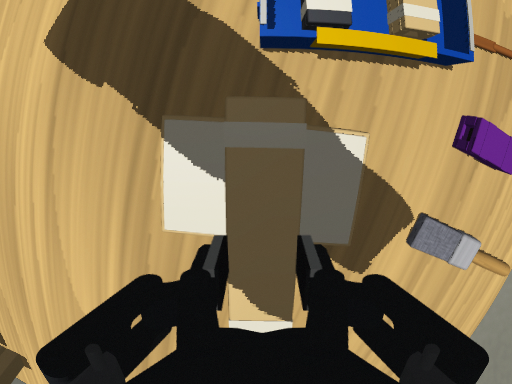

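Call:
servo_tool:
  moves:
    - [1.5, 0, 0, 0, 1]
    - [2.0, 0, 0, 0, 1]
    - [2.0, 0, 0, 0, 1]
    - [1.5, 0, 0, 0, 1]
    - [1.0, 0, 0, 0, 1]
    - [0.6, 0, 0, 0, 1]
    - [0.4, 0, 0, 0, 1]
    - [0.2, 0, 0, 0, 1]
    - [0.1, 0, 0, 0, 1]
    - [0, 0, 0, 0, 1]

```text
clock: 9.7
tcp_pos: [0.5437, -0.1492, 0.0247]
orientation: [0.564, 0.426, 0.564, -0.426]
wrist_force: [0.4, 0.3, -2.5]
finger_gap: 0.0359
```

Call:
servo_tool:
  moves:
    - [0.1, 0, 0, 0, 1]
    - [0, 0, 0, 0, 1]
    - [0.1, 0, 0, 0, 1]
    - [0, 0, 0, 0, 1]
    - [0.05, 0, 0, 0, 1]
    - [0, 0, 0, 0, 1]
    - [0.05, 0, 0, 0, 1]
    - [0, 0, 0, 0, 1]
    - [0, 0, 0, 0, 1]
    - [0, 0, 0, 0, 1]

```text
clock: 10.95
tcp_pos: [0.5435, -0.1492, 0.0222]
orientation: [0.564, 0.426, 0.564, -0.426]
wrist_force: [-3.0, -0.3, 5.6]
finger_gap: 0.0361
```

Touchdown shows as +8 N. Releasing and rising.

Call:
servo_tool:
  moves:
    - [0, 0, 0, 0, 0.1]
    - [0, 0, 0, 0, -0.1]
    - [0, 0, 0, 0, -0.2]
    - [0, 0, 0, 0, -0.2]
    - [0, 0, 0, 0, -0.2]
    - [-1, 0, 0, 0, -0.2]
    - [-2.0, 0, 0, 0, -0.2]
    - [-3.0, 0, 0, 0, -0.2]
    - [-3.0, 0, 0, 0, -0.2]
    - [-2.0, 0, 0, 0, -0.2]

```text
clock: 12.2
tcp_pos: [0.5442, -0.1493, 0.134]
orientation: [0.565, 0.426, 0.563, -0.426]
wrist_force: [0.6, 0.5, 1.1]
finger_gap: 0.0509
```

```bash
python3 - <<'E'
from seg import *
from g import *
d=cam('top','top6');w=cam('wrist','w6')
T=np.array([.5605,.1455]);
for n in ['divider_tab']:
    for r in models.pinpoint(n,d):
        p=atz(d,r['location'],.058)[:2]-T;print(n,r['conf'],p@[np.cos(Y),np.sin(Y)],p@[-np.sin(Y),np.cos(Y)])
for r in models.outline_of('long_prop_center',d): print(r['conf'],r['location'],atz(d,r['location'],.053))
go(tw(.07,0),.13)
im=np.hstack([d['pixels'][120:304,100:356],w['pixels'][::2,::2][:184,:]])
cv2.imwrite('pics/c6.png',cv2.resize(im,(800,288),interpolation=cv2.INTER_CUBIC))
E
```

```text
divider_tab 0.73 0.024376314449381986 -0.0014982657929709451
0.91 [281.9, 230.9] [ 0.53173985 -0.10547721  0.053     ]
0.72 [143.6, 141.5] [0.78738227 0.26254476 0.053     ]
t 12.4 tcp [ 0.5437 -0.1491  0.1318] gap 0.0514 F [ 0.1 -0.8 -0.5] j6 0.88 x [ 0.001 -0.    -1.   ]
 shift tool cm [  0.18   9.67 -20.88]  turn about tool x (world yaw e=-0.000): 0.0 after-turn cm [  0.18   9.67 -20.88] world y/z tool [0.96 0.27 0.  ] [ 0.27 -0.96  0.  ]
```

View pics/c6.png

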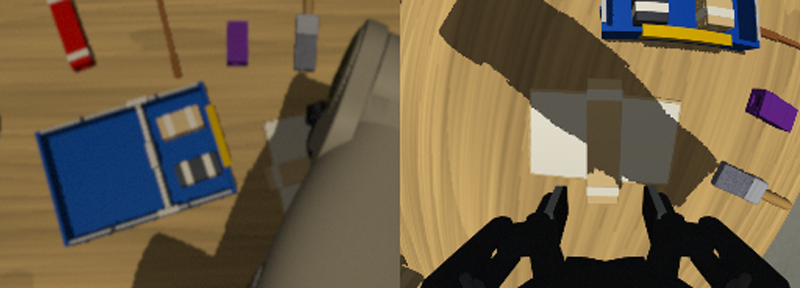

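The long prop is on the shelf and released. Next, move over the tote's label bay with the fingers shut, to push the tab.

Call:
servo_tool:
  moves:
    - [0, 1.2, -2.6, 0, 0.5]
    - [0, 1.8, -4.0, 0, 1]
    - [0, 2.0, -4.3, 0, 1]
    - [0, 2.0, -4.3, 0, 1]
    - [0, 1.6, -3.2, 0, 1]
    - [0, 1.1, -2.1, 0, 1]
    - [0, 0, 0, 0, 1]
    - [0, 0, 0, 0, 1]
    - [0, 0, 0, 0, 1]
    - [0, 0, 0, 0, 1]

```text
clock: 13.65
tcp_pos: [0.5806, 0.0737, 0.1314]
orientation: [0.564, 0.427, 0.564, -0.427]
wrist_force: [0.5, 0.4, -0.7]
finger_gap: 0.0003
```

```bash
python3 - <<'E'
from g import *
go(tw(.07,0),.05)
d=cam('wrist'); d['_fish']=1
im=d['pixels'].copy()
for r in models.pinpoint('divider_tab',d):
    p=atz(d,r['location'],.058)[:2]-T0;print(r['conf'],r['location'],p@[np.cos(Y),np.sin(Y)],p@[-np.sin(Y),np.cos(Y)])
for r in models.pinpoint('tote',d):
    p=atz(d,r['location'],.0)[:2]-T0;print('tote',r['conf'],r['location'],p@[np.cos(Y),np.sin(Y)],p@[-np.sin(Y),np.cos(Y)])
for x,y,l,w,z in [(0,0,.3,.2,.05),(.03,0,.012,.044,.068)]:
        P=np.array([proj(d,np.r_[tw(x+a*l/2,y+b*w/2),z]) for a,b in((1,1),(1,-1),(-1,-1),(-1,1))])
        cv2.polylines(im,[(P*16).astype(np.int32)],True,(0,255,0),1,shift=4)
cv2.imwrite(f'pics/w7.png',cv2.resize(im,(800,600),interpolation=cv2.INTER_CUBIC))
E
```

```text
t 13.65 tcp [0.5806 0.0737 0.1314] gap 0.0003 F [ 0.5  0.4 -0.7] j6 1.28 x [-0. -0. -1.]
 shift tool cm [ 8.14  0.02 -0.45]  turn about tool x (world yaw e=0.001): -0.001 after-turn cm [ 8.14  0.02 -0.45] world y/z tool [ 0.96  0.27 -0.  ] [ 0.27 -0.96  0.  ]
0.77 [262.2, 144.0] 0.03022075120547591 0.0004971152442242916
tote 0.93 [263.8, 103.9] -0.0032572874657749553 0.002147641857602461
```

View pics/w7.png

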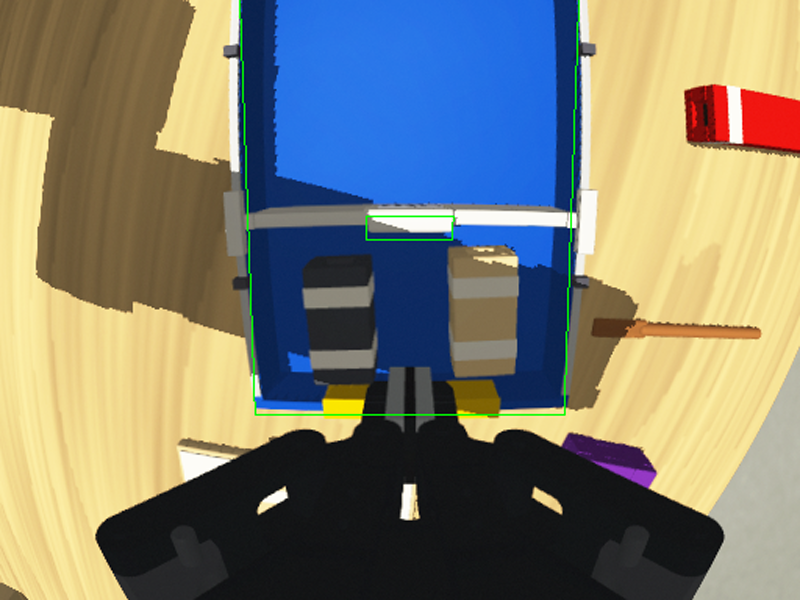

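The tab is centred in front of the fingers, with its face about 40 mm ahead (tool -z). Go down, then push.

Call:
servo_tool:
  moves:
    - [1.5, 0, 0, 0, 1]
    - [2.5, 0, 0, 0, 1]
    - [2.2, 0, 0, 0, 1]
    - [1.2, 0, 0, 0, 1]
    - [0.7, 0, 0, 0, 1]
    - [0, 0, -1.0, 0, 1]
    - [0, 0, -1.0, 0, 1]
    - [0, 0, -1.0, 0, 1]
    - [0, 0, -1.0, 0, 1]
    - [0, 0, -1.0, 0, 1]

```text
clock: 15.05
tcp_pos: [0.567, 0.1236, 0.0508]
orientation: [0.564, 0.426, 0.564, -0.426]
wrist_force: [0.6, 0.1, 0.1]
finger_gap: 0.0002
```

Call:
servo_tool:
  moves:
    - [0, 0, -1.0, 0, 1]
    - [0, 0, -1.0, 0, 1]
    - [0, 0, -1.0, 0, 1]
    - [0, 0, -0.8, 0, 1]
    - [0, 0, -0.6, 0, 1]
    - [0, 0, -0.4, 0, 1]
    - [0, 0, -0.3, 0, 1]
    - [0, 0, -0.2, 0, 1]
    - [0, 0, 0, 0, 1]
    - [0, 0, 0, 0, 1]

```text
clock: 16.3
tcp_pos: [0.5526, 0.1736, 0.0505]
orientation: [0.564, 0.426, 0.564, -0.426]
wrist_force: [0.9, -0.6, 0.4]
finger_gap: -0.0
```

```bash
sed -i 's/^T0=.*/T0=np.array([.5605,.1455])-.003*np.array([.273,-.962])/;s/;Y=-1.294//' g.py; sed -i '3a Y=-1.294' g.py; python3 - <<'E'
from g import *
go(tw(-.027,0),.05)
d=cam('wrist'); d['_fish']=1
im=d['pixels'].copy()
for r in models.pinpoint('divider_tab',d):
    p=atz(d,r['location'],.058)[:2]-T0;print(r['conf'],r['location'],p@[np.cos(Y),np.sin(Y)],p@[-np.sin(Y),np.cos(Y)])
cv2.imwrite(f'pics/w8.png',cv2.resize(im,(800,600),interpolation=cv2.INTER_CUBIC))
E
```

```text
t 16.3 tcp [0.5526 0.1736 0.0505] gap -0.0 F [ 0.9 -0.6  0.4] j6 1.46 x [ 0. -0. -1.]
 shift tool cm [ 0.05 -0.01 -0.08]  turn about tool x (world yaw e=0.000): -0.0 after-turn cm [ 0.05 -0.01 -0.08] world y/z tool [0.96 0.27 0.  ] [ 0.27 -0.96  0.  ]
0.58 [261.1, 310.1] 0.030913724067941174 4.639044589560197e-05
```

View pics/w8.png

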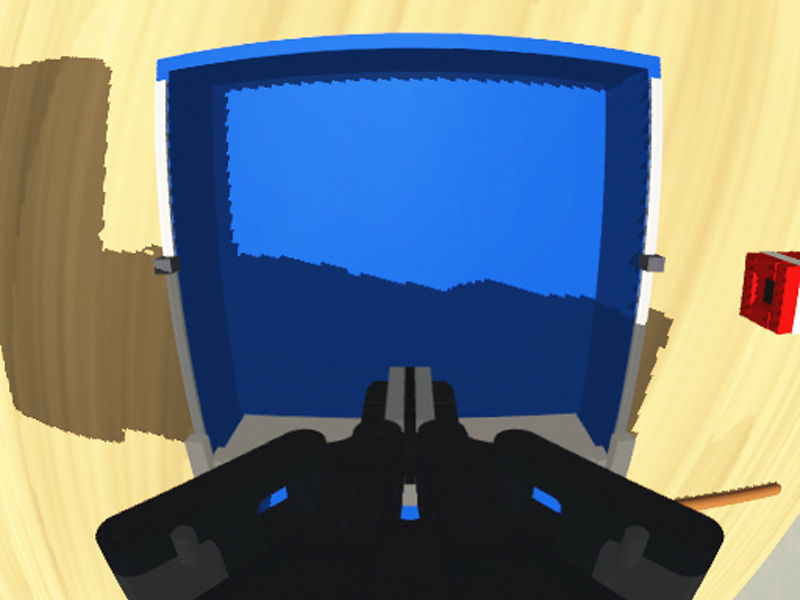

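```bash
python3 - <<'E'
from g import *
t=cam('top','top8')
d=cam('wrist'); d['_fish']=1
im=d['pixels'].copy()
print('cam pos',-np.array(d['extrinsics'])[:3,:3].T@np.array(d['extrinsics'])[:3,3], 'axis',-np.array(d['extrinsics'])[2,:3])
for j,col in((.012,(0,0,255)),(.085,(0,255,0))):
  for z in (.05,.01):
    P=np.array([proj(d,np.r_[tw(.045-j+a*.004,b*.094),z]) for a,b in((1,1),(1,-1),(-1,-1),(-1,1))]);print(j,z,P.round()*1.5625)
    cv2.polylines(im,[(P*16).astype(np.int32)],True,col,1,shift=4)
p=proj(d,env.get_state()['tcp_pos']);cv2.circle(im,(int(p[0]),int(p[1])),3,(0,0,255),-1)
b=t['pixels'][120:304,100:356]
cv2.imwrite('pics/w8b.png',cv2.resize(im,(800,600),interpolation=cv2.INTER_CUBIC))
cv2.imwrite('pics/t8b.png',cv2.resize(b,(800,575),interpolation=cv2.INTER_CUBIC))
E
```

```text
cam pos [0.53260179 0.24573921 0.21989725] axis [ 0.07955939 -0.28051511 -0.95654669]
0.012 0.05 [[601.5625 473.4375]
 [215.625  473.4375]
 [212.5    460.9375]
 [604.6875 460.9375]]
0.012 0.01 [[576.5625 431.25  ]
 [239.0625 431.25  ]
 [237.5    418.75  ]
 [579.6875 418.75  ]]
0.085 0.05 [[629.6875 334.375 ]
 [185.9375 334.375 ]
 [184.375  315.625 ]
 [632.8125 317.1875]]
0.085 0.01 [[595.3125 306.25  ]
 [220.3125 306.25  ]
 [218.75   290.625 ]
 [598.4375 290.625 ]]
```

View pics/w8b.png

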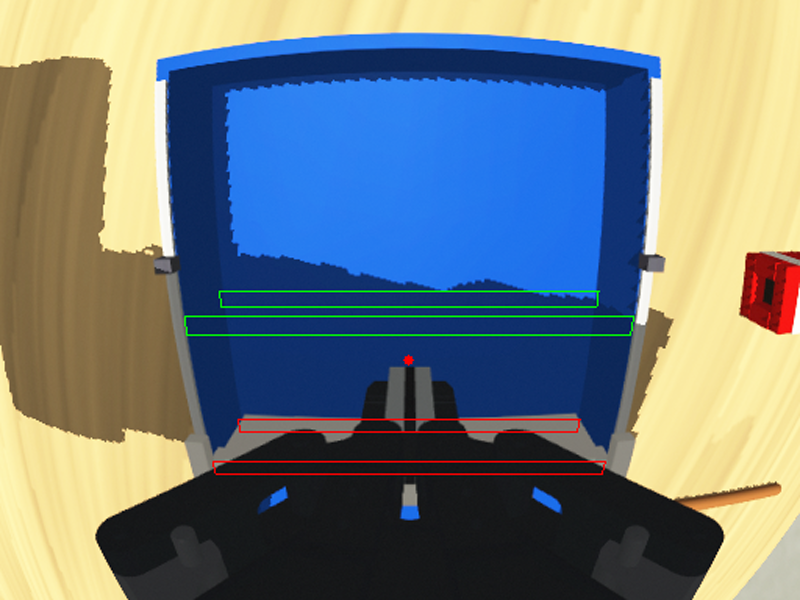

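View pics/t8b.png

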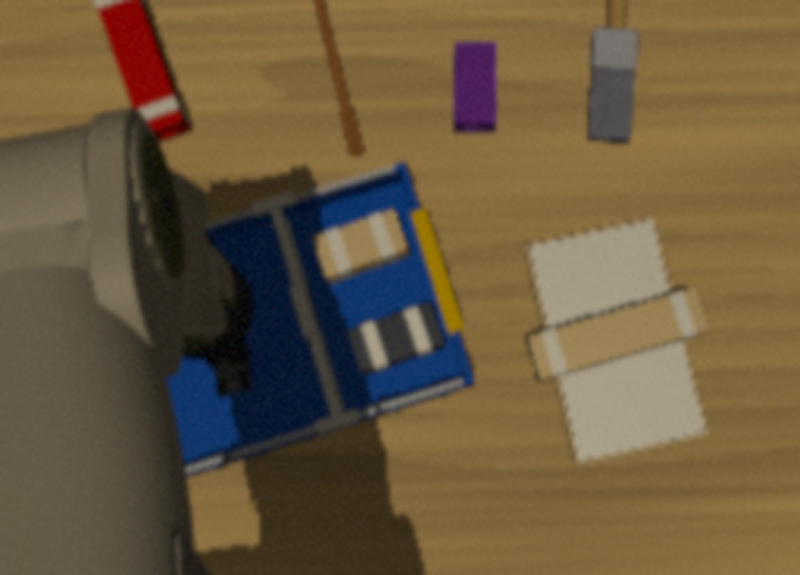

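The fingers went past but the divider did not move (still at about j=0.012), and I saw no push force. I'll go up, turn 90° and pinch the tab as the task suggests.

Call:
servo_tool:
  moves:
    - [-2, 0, 0, 0, 1]
    - [-3, 0, 0, 0, 1]
    - [-3, 0, 0, 0, 1]
    - [-1, 0, 1.0, 0, -0.1]
    - [0, 0, 2.0, 0, -0.1]
    - [0, 0, 2.0, 0, -0.1]
    - [0, 0, 1.0, 0, -0.1]
    - [0, 0, 0, -0.157, -0.1]
    - [0, 0, 0, -0.157, -0.1]
    - [0, 0, 0, -0.157, -0.1]

```text
clock: 17.75
tcp_pos: [0.5686, 0.1152, 0.1395]
orientation: [0.648, 0.281, 0.649, -0.282]
wrist_force: [-0.4, -0.2, -0.2]
finger_gap: 0.047
```

Call:
servo_tool:
  moves:
    - [0, 0, 0, -0.157, -0.1]
    - [0, 0, 0, -0.157, -0.1]
    - [0, 0, 0, -0.157, -0.1]
    - [0, 0, 0, -0.157, -0.1]
    - [0, 0, 0, -0.157, -0.1]
    - [0, 0, 0, -0.157, -0.1]
    - [0, 0, 0, -0.157, -0.1]
    - [0, 0, 0, 0, -0.1]
    - [0, 0, 0, 0, -0.1]
    - [0, 0, 0, 0, -0.1]

```text
clock: 19.0
tcp_pos: [0.5689, 0.1159, 0.1403]
orientation: [0.7, -0.097, 0.701, 0.097]
wrist_force: [-0.5, -0.2, -0.3]
finger_gap: 0.0471
```

```bash
python3 - <<'E'
from g import *
go(tw(.033,0),.052,Y+np.pi/2)
d=cam('wrist'); d['_fish']=1
t=cam('top')
im=d['pixels'].copy()
for q in (d,t):
  for n,z in(('divider_tab',.058),('tote',0)):
   for r in models.pinpoint(n,q):
    p=atz(q,r['location'],z)[:2]-T0;print(n,r['conf'],r['location'],p@[np.cos(Y),np.sin(Y)],p@[-np.sin(Y),np.cos(Y)])
for x,y,l,w,z in [(0,0,.3,.2,.05),(.033,0,.012,.044,.068)]:
        P=np.array([proj(d,np.r_[tw(x+a*l/2,y+b*w/2),z]) for a,b in((1,1),(1,-1),(-1,-1),(-1,1))])
        cv2.polylines(im,[(P*16).astype(np.int32)],True,(0,255,0),1,shift=4)
p=proj(d,env.get_state()['tcp_pos']);cv2.circle(im,(int(p[0]),int(p[1])),3,(0,0,255),-1)
cv2.imwrite(f'pics/w9.png',cv2.resize(im,(800,600),interpolation=cv2.INTER_CUBIC))
E
```

```text
t 19.0 tcp [0.5689 0.1159 0.1403] gap 0.0471 F [-0.5 -0.2 -0.3] j6 -0.21 x [-0. -0. -1.]
 shift tool cm [8.83 0.08 0.  ]  turn about tool x (world yaw e=0.002): -0.002 after-turn cm [8.83 0.08 0.01] world y/z tool [-0.27  0.96 -0.  ] [ 0.96  0.27 -0.  ]
divider_tab 0.92 [264.4, 193.4] 0.031003259427189327 0.0014912216835862471
divider_tab 0.3 [199.5, 141.1] 0.0867889045712633 -0.045577150966821404
tote 0.56 [295.6, 177.9] -0.003068121971214726 0.0014884497322295094
divider_tab 0.7 [195.3, 219.0] 0.028578779902666843 0.0017256241465058231
tote 0.85 [187.8, 224.1] -0.0005475749433886132 0.0035703931495889712
```

View pics/w9.png

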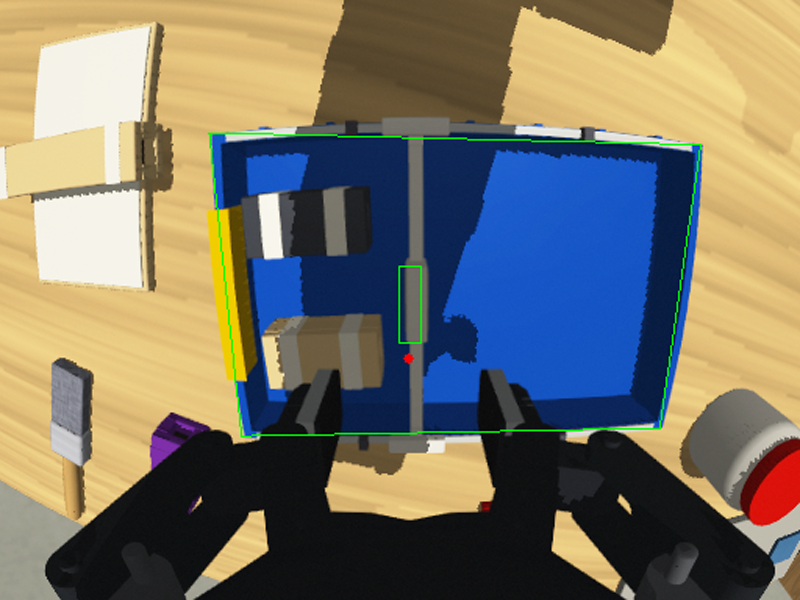

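The tab (413,305) lies between the fingers, about 3 mm further towards -x than the tool centre. Going down around it and pinching.

Call:
servo_tool:
  moves:
    - [1.5, 0.3, 0, 0, -0.1]
    - [2.5, 0, 0, 0, -0.1]
    - [2.5, 0, 0, 0, -0.1]
    - [1.5, 0, 0, 0, -0.1]
    - [1.0, 0, 0, 0, -0.1]
    - [0.4, 0, 0, 0, -0.1]
    - [0, 0, 0, 0, 0.5]
    - [0, 0, 0, 0, 1]
    - [0, 0, 0, 0, 1]
    - [0, 0, 0, 0, 1]
  grip_force: 30

```text
clock: 20.55
tcp_pos: [0.5684, 0.1189, 0.0468]
orientation: [0.701, -0.097, 0.7, 0.097]
wrist_force: [0.1, -0.4, 0.0]
finger_gap: 0.0002
```

```bash
python3 - <<'E'
from g import *
go(tw(.033,0),.052,Y+np.pi/2)
d=cam('wrist','w10')
E
```

```text
t 20.55 tcp [0.5684 0.1189 0.0468] gap 0.0002 F [ 0.1 -0.4  0. ] j6 -0.21 x [ 0.001 -0.    -1.   ]
 shift tool cm [-0.52 -0.23 -0.03]  turn about tool x (world yaw e=0.001): -0.001 after-turn cm [-0.52 -0.23 -0.03] world y/z tool [-0.27  0.96 -0.  ] [0.96 0.27 0.  ]
```

View pics/w10.png

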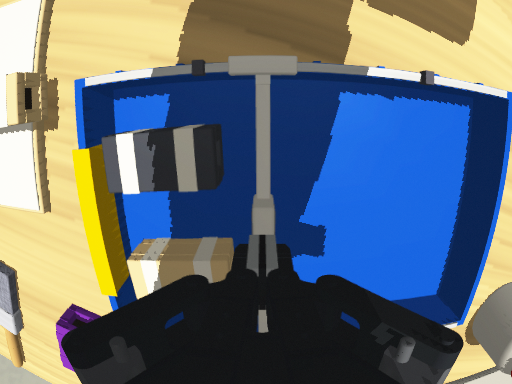

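```bash
python3 - <<'E'
from g import *
d=cam('wrist'); d['_fish']=1
im=cv2.resize(d['pixels'],None,fx=3,fy=3,interpolation=cv2.INTER_CUBIC)
def P(x,y,z): return proj(d,np.r_[tw(x,y),z])*3+1
for z,c in((.068,(0,255,0)),(.05,(0,0,255))):
    for yy in (-.022,.022):
        cv2.line(im,*[tuple(int(v) for v in P(.030+a,yy,z)) for a in(-.006,.006)],c,1)
    for xx in(.024,.036): cv2.line(im,*[tuple(int(v) for v in P(xx,a,z)) for a in(-.022,.022)],c,1)
p=proj(d,env.get_state()['tcp_pos'])*3;cv2.circle(im,(int(p[0]),int(p[1])),4,(255,0,255),-1)
cv2.imwrite('pics/w10b.png',im[450:1050,400:1200])
s=cam('side')
cv2.imwrite('pics/s10.png',cv2.resize(s['pixels'][150:300,150:330],(720,600),interpolation=cv2.INTER_CUBIC))
E
```

```text
(no output)
```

View pics/w10b.png

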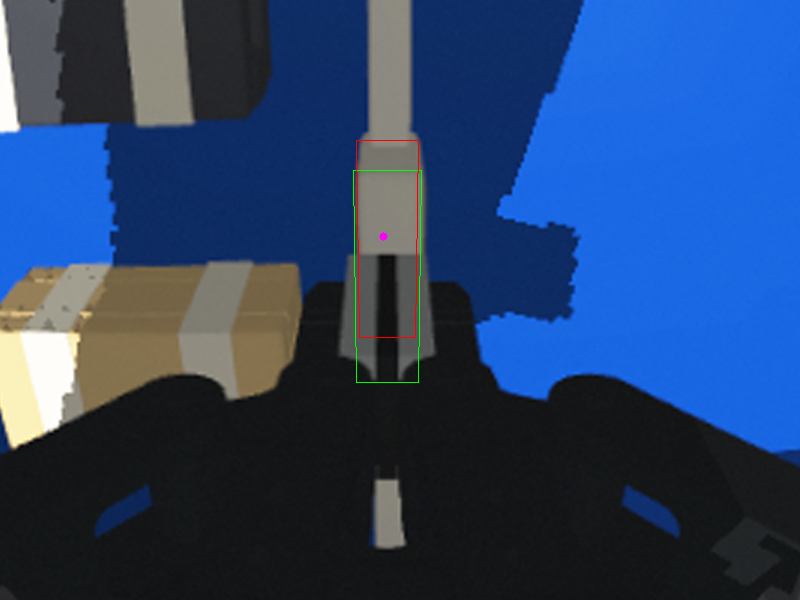

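View pics/s10.png

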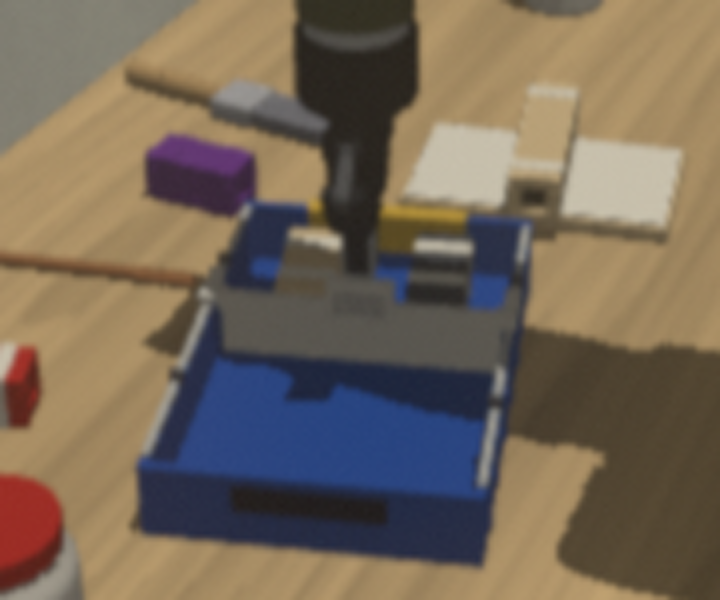

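```bash
python3 - <<'E'
from g import *
s=cam('side'); p=env.get_state()['tcp_pos']
im=cv2.resize(s['pixels'],None,fx=8,fy=8,interpolation=cv2.INTER_CUBIC)
for z in (.047,.068,.08):
    q=proj(s,[p[0],p[1],z]);print(z,q); cv2.circle(im,(int(q[0]*8+4),int(q[1]*8+4)),3,(0,0,255) if z<.05 else (0,255,0),-1)
for a in (-.022,.022):
    q=proj(s,np.r_[tw(.03-.006,a),.068]);cv2.circle(im,(int(q[0]*8+4),int(q[1]*8+4)),3,(255,0,255),-1)
cv2.imwrite('pics/s10b.png',im[1440:2040,1520:2320])
E
```

```text
0.047 [239.66919264 225.91308269]
0.068 [239.54982945 219.05348355]
0.08 [239.48074472 215.08330164]
```

View pics/s10b.png

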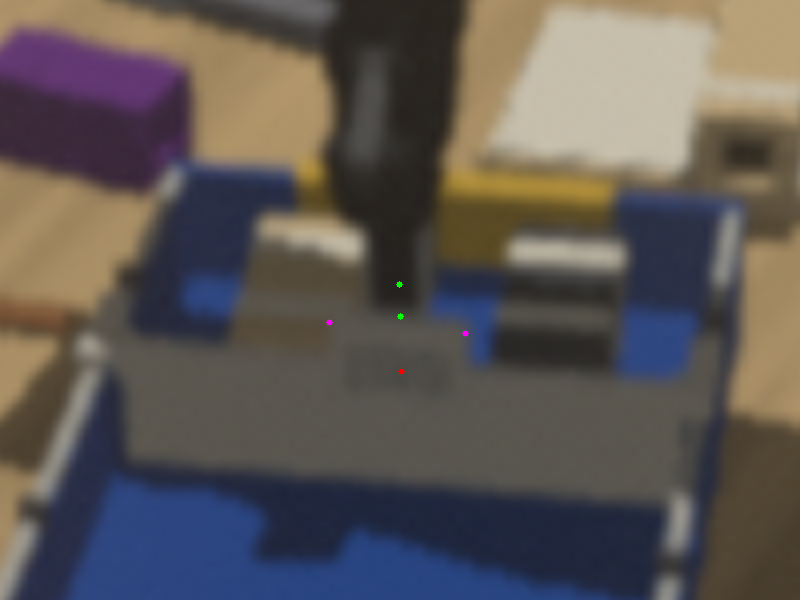

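Both the side and wrist views show the shut tips about level with the tab's top (z of about 0.068), while the TCP reads 0.047. The real tips therefore sit roughly 20 mm above the reading. Go up, open, go lower and pinch. That is clear either way, because the props start 22 mm to each side.

Call:
servo_tool:
  moves:
    - [-2.0, 0, 0, 0, 0.5]
    - [-1.0, 0, 0, 0, -0.1]
    - [0, 0, 0, 0, -0.1]
    - [0, 0, 0, 0, -0.1]
    - [2.0, 0, 0, 0, -0.1]
    - [1.5, 0, 0, 0, -0.1]
    - [1.0, 0, 0, 0, -0.1]
    - [0.5, 0, 0, 0, -0.1]
    - [0, 0, 0, 0, -0.1]
    - [0, 0, 0, 0, -0.1]

```text
clock: 22.0
tcp_pos: [0.5686, 0.1189, 0.027]
orientation: [0.701, -0.097, 0.7, 0.097]
wrist_force: [0.0, 0.3, -0.1]
finger_gap: 0.0467
```

Call:
servo_tool:
  moves:
    - [0, 0, 0, 0, 0.5]
    - [0, 0, 0, 0, 1]
    - [0, 0, 0, 0, 1]
    - [0, 0, 0, 0, 1]
    - [0, 0, 0, 0, 1]
    - [0, 0, 0, 0, 1]
    - [0, 0, 0, 0, 1]
    - [0, 0, 0, 0, 1]
    - [0, 0, 0, 0, 1]
    - [0, 0, 0, 0, 1]

```text
clock: 23.25
tcp_pos: [0.5684, 0.119, 0.0269]
orientation: [0.701, -0.097, 0.7, 0.097]
wrist_force: [-1.1, 0.6, 5.5]
finger_gap: 0.011
```

```bash
python3 - <<'E'
from g import *
go(tw(-.045,0),.027,Y+np.pi/2)
s=cam('side')
im=cv2.resize(s['pixels'],None,fx=8,fy=8,interpolation=cv2.INTER_CUBIC)
cv2.imwrite('pics/s11.png',im[1440:2040,1520:2320])
E
```

```text
t 23.25 tcp [0.5684 0.119  0.0269] gap 0.011 F [-1.1  0.6  5.5] j6 -0.21 x [ 0.001  0.    -1.   ]
 shift tool cm [-0.01  7.57 -0.04]  turn about tool x (world yaw e=0.001): -0.001 after-turn cm [-0.01  7.57 -0.04] world y/z tool [-0.27  0.96 -0.  ] [0.96 0.27 0.  ]
```

View pics/s11.png

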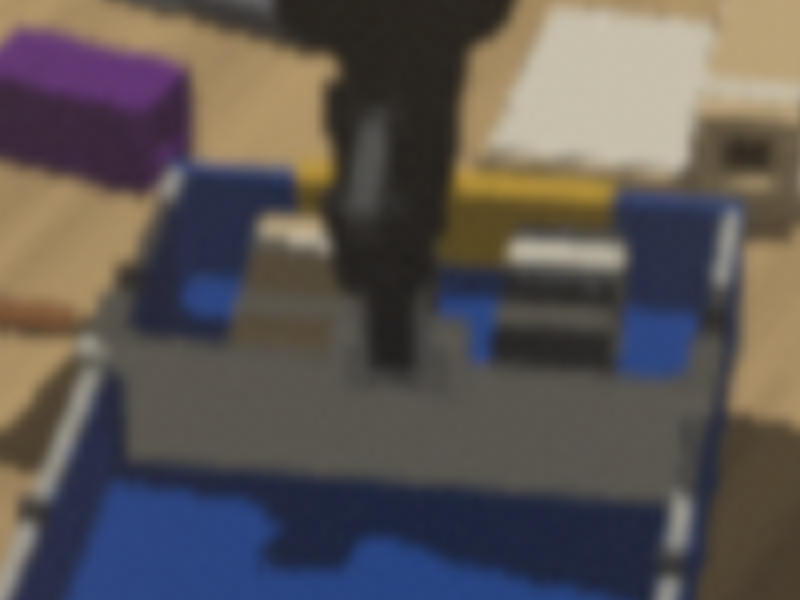

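The tab is pinched (gap 11 mm). Sliding it across (tool +y = tote -x).

Call:
servo_tool:
  moves:
    - [0, 0.6, 0, 0, 1]
    - [0, 1.0, 0, 0, 1]
    - [0, 1.2, 0, 0, 1]
    - [0, 1.2, 0, 0, 1]
    - [0, 1.2, 0, 0, 1]
    - [0, 1.0, 0, 0, 1]
    - [0, 0.6, 0, 0, 1]
    - [0, 0.4, 0, 0, 1]
    - [0, 0, 0, 0, 1]
    - [0, 0, 0, 0, 1]

```text
clock: 24.55
tcp_pos: [0.5484, 0.1884, 0.0269]
orientation: [0.7, -0.097, 0.7, 0.098]
wrist_force: [-2.9, 0.2, 5.6]
finger_gap: 0.0112
```

Call:
servo_tool:
  moves:
    - [0, 0.1, 0, 0, 1]
    - [0, 0, 0, 0, 1]
    - [0, 0.1, 0, 0, 1]
    - [0, 0, 0, 0, 1]
    - [0, 0.1, 0, 0, 1]
    - [0, 0, 0, 0, 1]
    - [0, 0, 0, 0, 1]
    - [0, 0, 0, 0, 1]
    - [0, 0, 0, 0, 1]
    - [0, 0, 0, 0, 1]

```text
clock: 25.8
tcp_pos: [0.5478, 0.1907, 0.0269]
orientation: [0.7, -0.098, 0.7, 0.097]
wrist_force: [-1.1, -2.4, 6.5]
finger_gap: 0.0113
```

```bash
python3 - <<'E'
from g import *
go(tw(-.045,0),.027,Y+np.pi/2)
d=cam('wrist','w12')
E
```

```text
t 25.8 tcp [0.5478 0.1907 0.0269] gap 0.0113 F [-1.1 -2.4  6.5] j6 -0.08 x [ 0.    -0.001 -1.   ]
 shift tool cm [-0.01  0.11 -0.01]  turn about tool x (world yaw e=0.001): -0.001 after-turn cm [-0.01  0.11 -0.01] world y/z tool [-0.27  0.96 -0.  ] [0.96 0.27 0.  ]
```

View pics/w12.png

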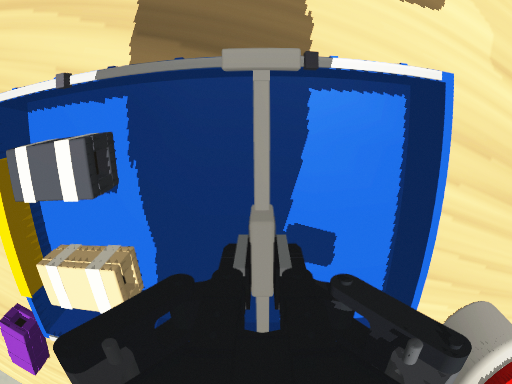

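The divider's clip (columns 223-300) is almost at the stop nub (305-317). A little more, then release and go up.

Call:
servo_tool:
  moves:
    - [0, 0.2, 0, 0, 1]
    - [0, 0, 0, 0, 1]
    - [0, 0.1, 0, 0, 1]
    - [0, 0, 0, 0, 1]
    - [0, 0, 0, 0, 0.4]
    - [0, 0, 0, 0, -0.1]
    - [0, 0, 0, 0, -0.2]
    - [-2, 0, 0, 0, -0.2]
    - [-3, 0, 0, 0, -0.2]
    - [-3, 0, 0, 0, -0.2]

```text
clock: 27.1
tcp_pos: [0.5466, 0.194, 0.1069]
orientation: [0.7, -0.097, 0.701, 0.097]
wrist_force: [-0.2, -0.8, -1.1]
finger_gap: 0.0513
```

Call:
servo_tool:
  moves:
    - [-1.5, 0, 0, 0.157, -0.2]
    - [0, 0, 0, 0.157, -0.2]
    - [0, 0, 0, 0.157, -0.2]
    - [0, 0, 0, 0.157, -0.2]
    - [0, 0, 0, 0.157, -0.2]
    - [0, 0, 0, 0.157, -0.2]
    - [0, 0, 0, 0.157, -0.2]
    - [0, 0, 0, 0.157, -0.2]
    - [0, 0, 0, 0.157, -0.2]
    - [0, 0, 0, 0.157, -0.2]

```text
clock: 28.35
tcp_pos: [0.5467, 0.1941, 0.1212]
orientation: [0.563, 0.428, 0.563, -0.428]
wrist_force: [0.1, 0.2, -0.2]
finger_gap: 0.0511
```

```bash
python3 - <<'E'
from g import *
go(tw(.0939,.0463),.12)
t=cam('top');d=cam('wrist','w13')
for r in models.pinpoint('divider_tab',t):
    p=atz(t,r['location'],.058)[:2]-T0;print(r['conf'],r['location'],p@[np.cos(Y),np.sin(Y)],p@[-np.sin(Y),np.cos(Y)])
E
```

```text
t 28.35 tcp [0.5467 0.1941 0.1212] gap 0.0511 F [ 0.1  0.2 -0.2] j6 1.5 x [-0. -0. -1.]
 shift tool cm [ 0.12  4.69 14.12]  turn about tool x (world yaw e=0.005): -0.005 after-turn cm [ 0.12  4.63 14.14] world y/z tool [ 0.96  0.27 -0.  ] [ 0.27 -0.96 -0.  ]
0.66 [169.0, 228.9] -0.044183582442738685 -0.002652368447289923
```

View pics/w13.png

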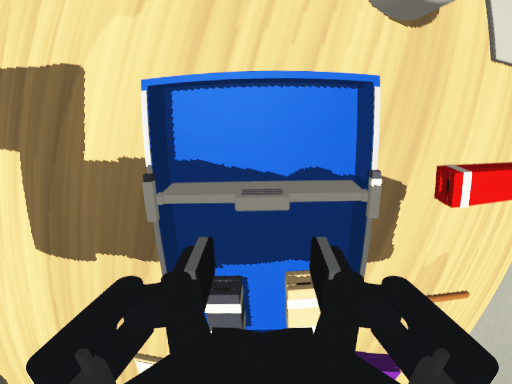

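Call:
servo_tool:
  moves:
    - [0, 0.8, 2.4, 0, -0.2]
    - [0, 1.0, 3.0, 0, -0.2]
    - [0, 1.0, 3.0, 0, -0.2]
    - [0, 1.0, 3.0, 0, -0.2]
    - [0, 0.8, 2.7, 0, -0.2]
    - [0, 0, 0, 0, -0.2]
    - [0, 0, 0, 0, -0.2]
    - [0, 0, 0, 0, -0.2]
    - [0, 0, 0, 0, -0.2]
    - [0, 0, 0, 0, -0.2]

```text
clock: 29.75
tcp_pos: [0.6295, 0.0715, 0.1216]
orientation: [0.565, 0.426, 0.564, -0.426]
wrist_force: [-0.0, -0.1, 0.6]
finger_gap: 0.0514
```

```bash
cat > tf.py <<'E'
from g import *
def tot(p): p=np.array(p)[:2]-T0; return np.round([p@[np.cos(Y),np.sin(Y)],p@[-np.sin(Y),np.cos(Y)]],4)
def wview(name,tgts):
    d=cam('wrist'); d['_fish']=1
    im=d['pixels'].copy()
    for n,z in tgts:
        for r in models.pinpoint(n,d): print(n,round(r['conf'],2),np.round(r['location']),tot(atz(d,r['location'],z)))
    p=proj(d,env.get_state()['tcp_pos']+np.array([0,0,.02]));cv2.circle(im,(int(p[0]),int(p[1])),2,(0,0,255),-1)
    cv2.imwrite(f'pics/{name}.png',cv2.resize(im,(800,600),interpolation=cv2.INTER_CUBIC)); return d
E
python3 - <<'E'
from tf import *
go(tw(.0939,.0463),-.010)
print(tot(env.get_state()['tcp_pos']))
wview('w14',[('short_buff_center',.025),('short_grey_center',.025)])
E
```

```text
t 29.75 tcp [0.6295 0.0715 0.1216] gap 0.0514 F [-0.  -0.1  0.6] j6 1.28 x [ 0. -0. -1.]
 shift tool cm [1.316e+01 1.000e-02 8.000e-02]  turn about tool x (world yaw e=-0.001): 0.001 after-turn cm [1.316e+01 1.000e-02 8.000e-02] world y/z tool [0.96 0.27 0.  ] [ 0.27 -0.96  0.  ]
[0.0931 0.0461]
short_buff_center 0.63 [262. 182.] [0.0873 0.0467]
short_grey_center 0.78 [173. 194.] [ 0.0986 -0.0394]
```

View pics/w14.png

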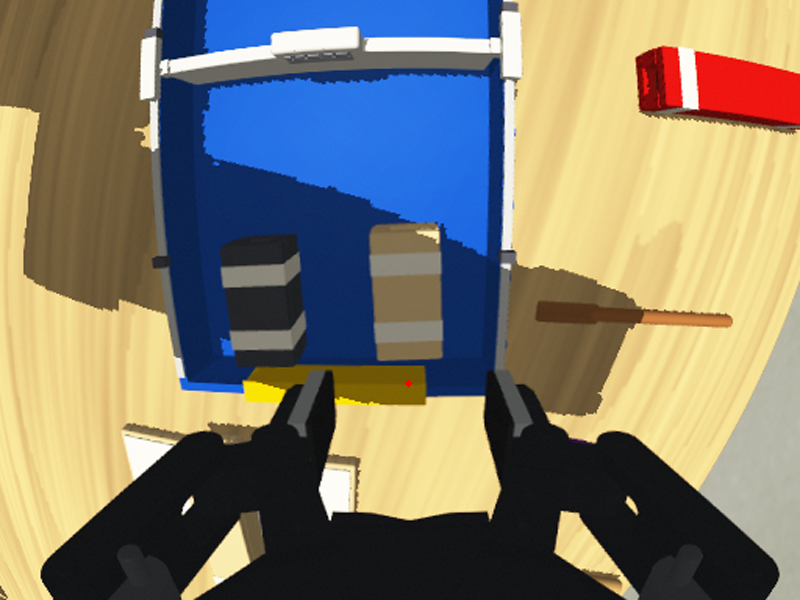

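Call:
servo_tool:
  moves:
    - [2.0, 0, -0.3, 0, -0.2]
    - [3.0, 0, 0, 0, -0.2]
    - [2.0, 0, 0, 0, -0.2]
    - [1.5, 0, 0, 0, -0.2]
    - [1.0, 0, 0, 0, -0.2]
    - [1.0, 0, 0, 0, -0.2]
    - [0.5, 0, 0, 0, -0.2]
    - [0, 0, 0, 0, -0.2]
    - [0, 0, 0, 0, -0.2]
    - [0, 0, 0, 0, -0.2]

```text
clock: 31.15
tcp_pos: [0.6293, 0.0738, 0.012]
orientation: [0.565, 0.426, 0.564, -0.426]
wrist_force: [0.5, 0.5, 0.0]
finger_gap: 0.0511
```

```bash
python3 - <<'E'
from tf import *
go(tw(.0939,.0463),-.003)
wview('w15',[])
E
```

```text
t 31.15 tcp [0.6293 0.0738 0.012 ] gap 0.0511 F [0.5 0.5 0. ] j6 1.28 x [ 0.001 -0.    -1.   ]
 shift tool cm [ 1.5  -0.03  0.31]  turn about tool x (world yaw e=-0.000): 0.0 after-turn cm [ 1.5  -0.03  0.31] world y/z tool [0.96 0.27 0.  ] [ 0.27 -0.96  0.  ]
```

View pics/w15.png

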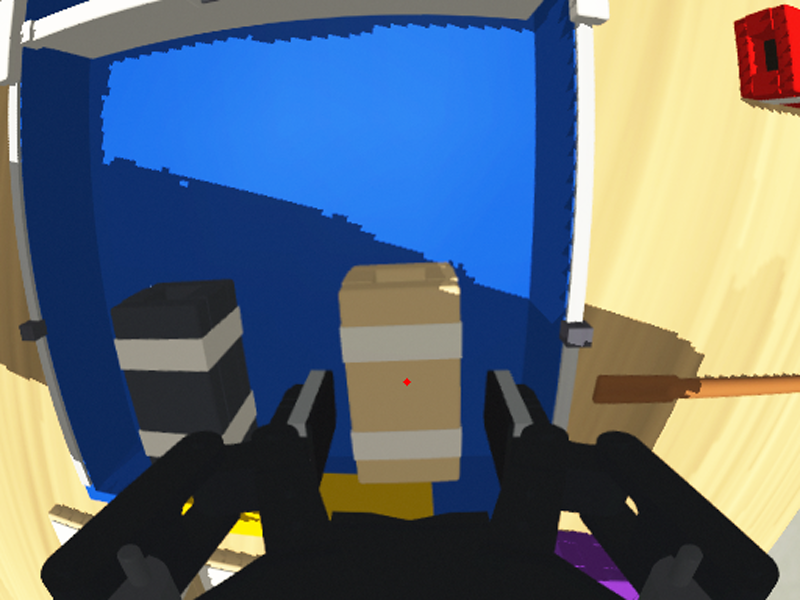

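Call:
servo_tool:
  moves:
    - [0.5, 0, 0, 0, -0.2]
    - [0.5, 0, 0, 0, -0.2]
    - [0.4, 0, 0, 0, -0.2]
    - [0, 0, 0, 0, 0.1]
    - [0, 0, 0, 0, 0.4]
    - [0, 0, 0, 0, 1]
    - [0, 0, 0, 0, 1]
    - [0, 0, 0, 0, 1]
    - [0, 0, 0, 0, 1]
    - [0, 0, 0, 0, 1]
  grip_force: 30

```text
clock: 32.45
tcp_pos: [0.6289, 0.0738, -0.0025]
orientation: [0.564, 0.426, 0.564, -0.426]
wrist_force: [-0.1, 0.2, -0.9]
finger_gap: 0.0376
```

Call:
servo_tool:
  moves:
    - [-0.5, 0, 0, 0, 1]
    - [-1.5, 0, 0, 0, 1]
    - [-2.5, 0, 0, 0, 1]
    - [-2.5, 0, 0, 0, 1]
    - [-2.5, 0, 0, 0, 1]
    - [0, 0, 0, 0, 1]
    - [0, 0, 0, 0, 1]
    - [0, 0, 0, 0, 1]
    - [0, 0, 0, 0, 1]
    - [0, 0, 0, 0, 1]

```text
clock: 33.7
tcp_pos: [0.6285, 0.0738, 0.0918]
orientation: [0.564, 0.426, 0.565, -0.426]
wrist_force: [0.7, 0.1, -1.2]
finger_gap: 0.0377
```

```bash
python3 - <<'E'
from tf import *
go(tw(-.0965,.042),.11)
print(tot(env.get_state()['tcp_pos']))
wview('w16',[])
E
```

```text
t 33.7 tcp [0.6285 0.0738 0.0918] gap 0.0377 F [ 0.7  0.1 -1.2] j6 1.28 x [-0.001 -0.    -1.   ]
 shift tool cm [ -1.82  -0.38 -18.71]  turn about tool x (world yaw e=-0.000): 0.0 after-turn cm [ -1.82  -0.39 -18.71] world y/z tool [ 0.96  0.27 -0.  ] [ 0.27 -0.96 -0.  ]
[0.0906 0.0458]
```

View pics/w16.png

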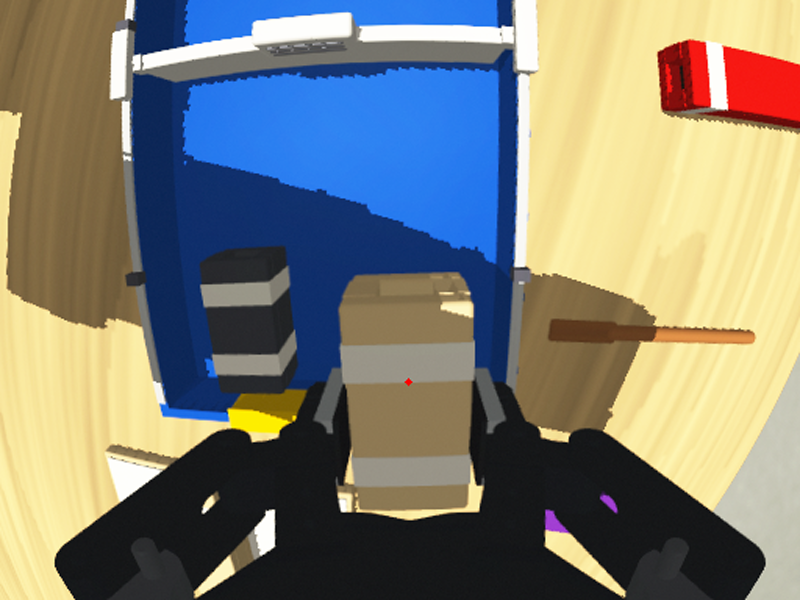

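Buff prop held level, bottom about 100 mm up (the tab is 68 mm). Moving to the hand-hole bay.

Call:
servo_tool:
  moves:
    - [-0.5, 0, -1.5, 0, 1]
    - [0, -0.1, -3.0, 0, 1]
    - [0, -0.1, -3.6, 0, 1]
    - [0, -0.1, -3.6, 0, 1]
    - [0, -0.1, -3.4, 0, 1]
    - [0, 0, -2.2, 0, 1]
    - [0, 0, -1.4, 0, 1]
    - [0, 0, 0, 0, 1]
    - [0, 0, 0, 0, 1]
    - [0, 0, 0, 0, 1]

```text
clock: 35.0
tcp_pos: [0.5743, 0.2515, 0.0974]
orientation: [0.564, 0.427, 0.564, -0.427]
wrist_force: [-0.1, -0.2, -1.6]
finger_gap: 0.0377
```

```bash
python3 - <<'E'
from tf import *
go(tw(-.0965,.042),.003)
print(tot(env.get_state()['tcp_pos']))
d=wview('w17',[])
t=cam('top','t17')
E
```

```text
t 35.0 tcp [0.5743 0.2515 0.0974] gap 0.0377 F [-0.1 -0.2 -1.6] j6 1.58 x [-0. -0. -1.]
 shift tool cm [ 9.44 -0.02 -0.13]  turn about tool x (world yaw e=0.001): -0.001 after-turn cm [ 9.44 -0.02 -0.13] world y/z tool [ 0.96  0.27 -0.  ] [ 0.27 -0.96  0.  ]
[-0.0952  0.0422]
```

View pics/w17.png

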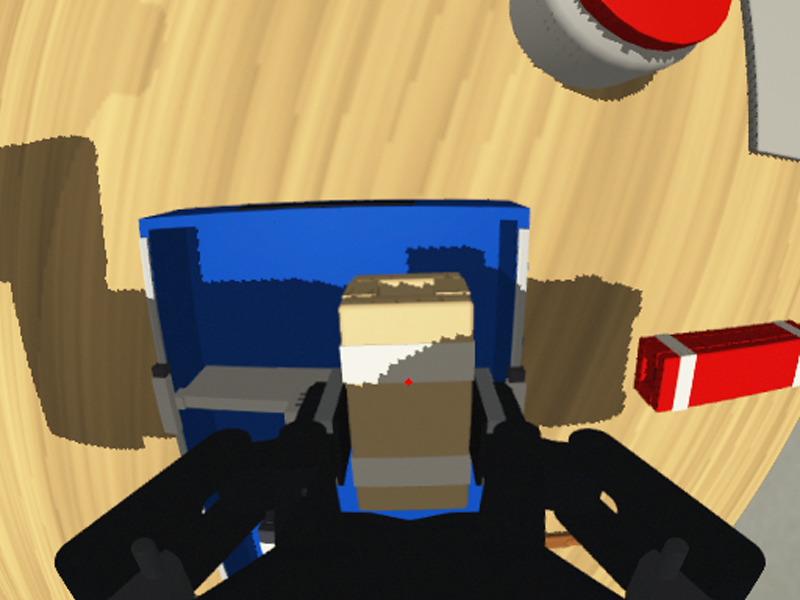

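Call:
servo_tool:
  moves:
    - [1.0, 0, 0, 0, 1]
    - [1.5, 0, 0, 0, 1]
    - [1.0, 0, 0, 0, 1]
    - [0.7, 0, 0, 0, 1]
    - [0, 0, 0, 0, 1]
    - [0, 0, 0, 0, 1]
    - [0, 0, 0, 0, 1]
    - [0, 0, 0, 0, 1]
    - [0, 0, 0, 0, 1]
    - [0, 0, 0, 0, 1]

```text
clock: 36.35
tcp_pos: [0.5739, 0.2526, 0.0556]
orientation: [0.564, 0.426, 0.564, -0.426]
wrist_force: [-0.6, 0.4, -1.1]
finger_gap: 0.0376
```

```bash
python3 - <<'E'
from tf import *
go(tw(-.0965,.042),.003)
print(tot(env.get_state()['tcp_pos']))
d=cam('wrist'); d['_fish']=1
im=d['pixels'].copy()
z=env.get_state()['tcp_pos'][2]+.0025
for x,y,l,w,zz,c in [(0,0,.3,.2,.05,(0,255,0)),(0,0,.288,.188,.05,(0,255,0)),(-.045,0,.008,.188,.05,(255,0,255)),(-.0952,.0422,.075,.038,z+.044,(0,0,255)),(-.0952,.0422,.075,.038,z+.006,(0,255,255))]:
        P=np.array([proj(d,np.r_[tw(x+a*l/2,y+b*w/2),zz]) for a,b in((1,1),(1,-1),(-1,-1),(-1,1))])
        cv2.polylines(im,[(P*16).astype(np.int32)],True,c,1,shift=4)
cv2.imwrite('pics/w18.png',cv2.resize(im,(800,600),interpolation=cv2.INTER_CUBIC))
E
```

```text
t 36.35 tcp [0.5739 0.2526 0.0556] gap 0.0376 F [-0.6  0.4 -1.1] j6 1.58 x [ 0. -0. -1.]
 shift tool cm [ 5.26 -0.02 -0.01]  turn about tool x (world yaw e=-0.000): 0.0 after-turn cm [ 5.26 -0.02 -0.01] world y/z tool [0.96 0.27 0.  ] [ 0.27 -0.96  0.  ]
[-0.0964  0.0422]
```

View pics/w18.png

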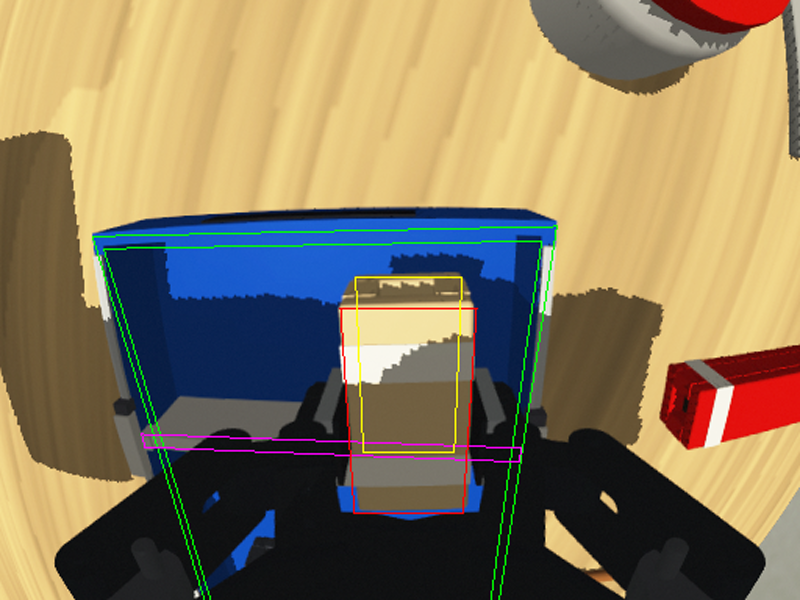

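The overlay of the held prop matches exactly, with about 10 mm clear at each end. Lowering.

Call:
servo_tool:
  moves:
    - [1.0, 0, 0, 0, 1]
    - [1.5, 0, 0, 0, 1]
    - [1.0, 0, 0, 0, 1]
    - [0.7, 0, 0, 0, 1]
    - [0.5, 0, 0, 0, 1]
    - [0.3, 0, 0, 0, 1]
    - [0.2, 0, 0, 0, 1]
    - [0.2, 0, 0, 0, 1]
    - [0.1, 0, 0, 0, 1]
    - [0.1, 0, 0, 0, 1]

```text
clock: 37.65
tcp_pos: [0.574, 0.2526, -0.0005]
orientation: [0.564, 0.426, 0.564, -0.426]
wrist_force: [0.6, -0.4, -1.5]
finger_gap: 0.0375
```

Call:
servo_tool:
  moves:
    - [0.1, 0, 0, 0, 1]
    - [0, 0, 0, 0, 1]
    - [0.1, 0, 0, 0, 1]
    - [0, 0, 0, 0, 1]
    - [0, 0, 0, 0, 1]
    - [0, 0, 0, 0, 1]
    - [0, 0, 0, 0, 1]
    - [0, 0, 0, 0, 1]
    - [0, 0, 0, 0, 1]
    - [0, 0, 0, 0, 1]

```text
clock: 38.9
tcp_pos: [0.5739, 0.2526, -0.0026]
orientation: [0.564, 0.426, 0.564, -0.426]
wrist_force: [-0.7, 0.1, -2.6]
finger_gap: 0.0378
```

Call:
servo_tool:
  moves:
    - [0.1, 0, 0, 0, 1]
    - [0, 0, 0, 0, 1]
    - [0, 0, 0, 0, 0.3]
    - [0, 0, 0, 0, 0]
    - [0, 0, 0, 0, -0.15]
    - [0, 0, 0, 0, -0.15]
    - [0, 0, 0, 0, -0.15]
    - [-0.5, 0, 0, 0, -0.15]
    - [-1.5, 0, 0, 0, -0.15]
    - [-2.5, 0, 0, 0, -0.15]

```text
clock: 40.15
tcp_pos: [0.5734, 0.2524, 0.0421]
orientation: [0.564, 0.426, 0.564, -0.427]
wrist_force: [1.1, 0.3, 0.4]
finger_gap: 0.0493
```

Call:
servo_tool:
  moves:
    - [-2.5, 0, 0, 0, -0.2]
    - [-2.0, -0.5, 1.5, 0, -0.2]
    - [-2.0, -1.0, 3.0, 0, -0.2]
    - [0, -1.5, 3.6, 0, -0.2]
    - [0, -1.8, 3.6, 0, -0.2]
    - [0, -1.8, 3.2, 0, -0.2]
    - [0, -1.2, 2.6, 0, -0.2]
    - [0, -0.6, 1.9, 0, -0.2]
    - [0, 0, 0, 0, -0.2]
    - [0, 0, 0, 0, -0.2]

```text
clock: 41.4
tcp_pos: [0.5463, 0.0432, 0.1067]
orientation: [0.564, 0.426, 0.564, -0.426]
wrist_force: [-0.2, -0.3, -0.5]
finger_gap: 0.0513
```

```bash
python3 - <<'E'
from tf import *
go(tw(.0985,-.0405),-.003)
print(tot(env.get_state()['tcp_pos']))
wview('w19',[('short_grey_center',.025)])
t=cam('top','t19')
for n in ['short_buff_center','short_grey_center']:
    for r in models.pinpoint(n,t): print(n,round(r['conf'],2),tot(atz(t,r['location'],.025)))
E
```

```text
t 41.4 tcp [0.5463 0.0432 0.1067] gap 0.0513 F [-0.2 -0.3 -0.5] j6 1.23 x [ 0.  0. -1.]
 shift tool cm [10.97  0.11  0.1 ]  turn about tool x (world yaw e=-0.000): 0.0 after-turn cm [10.97  0.11  0.1 ] world y/z tool [0.96 0.27 0.  ] [ 0.27 -0.96 -0.  ]
[ 0.0975 -0.0416]
short_grey_center 0.95 [426. 298.] [0.227  0.1528]
short_grey_center 0.88 [259. 189.] [ 0.0942 -0.0436]
short_buff_center 0.85 [-0.1037  0.0455]
short_grey_center 0.9 [0.2347 0.1558]
short_grey_center 0.62 [ 0.0911 -0.0405]
```

View pics/w19.png

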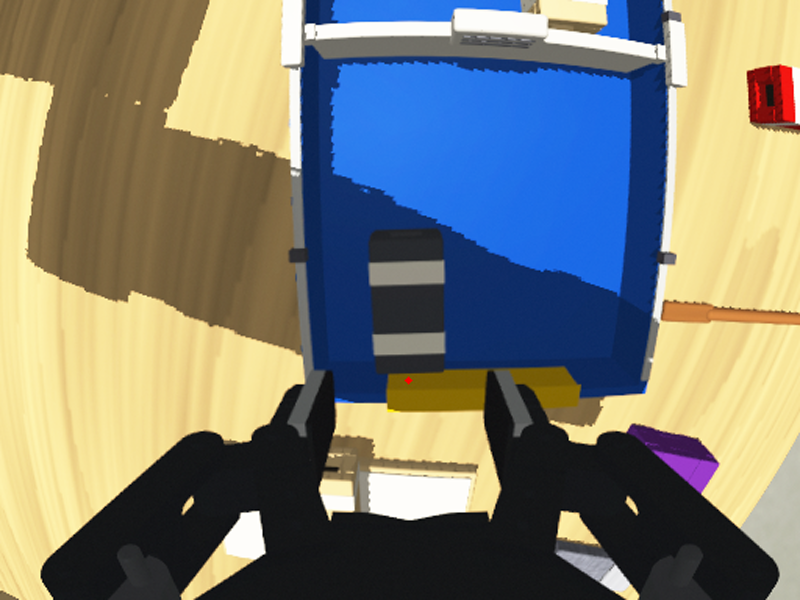

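Dark grey prop at (407,300), inside the tote and centred on the jaws. The purple one at (670,465) is outside. Going down.

Call:
servo_tool:
  moves:
    - [2.0, 0, -0.2, 0, -0.2]
    - [2.5, 0, 0, 0, -0.2]
    - [2.0, 0, 0, 0, -0.2]
    - [1.5, 0, 0, 0, -0.2]
    - [1.0, 0, 0, 0, -0.2]
    - [0.5, 0, 0, 0, -0.2]
    - [0, 0, 0, 0, -0.2]
    - [0, 0, 0, 0, -0.2]
    - [0, 0, 0, 0, -0.2]
    - [0, 0, 0, 0, -0.2]

```text
clock: 42.9
tcp_pos: [0.5458, 0.0449, 0.0118]
orientation: [0.564, 0.426, 0.564, -0.426]
wrist_force: [-0.9, -0.1, 0.6]
finger_gap: 0.0515
```

```bash
python3 - <<'E'
from tf import *
go(tw(.0955,-.0415),-.003)
wview('w20',[])
E
```

```text
t 42.9 tcp [0.5458 0.0449 0.0118] gap 0.0515 F [-0.9 -0.1  0.6] j6 1.23 x [ 0.001 -0.    -1.   ]
 shift tool cm [ 1.48  0.01 -0.03]  turn about tool x (world yaw e=-0.000): 0.0 after-turn cm [ 1.48  0.01 -0.03] world y/z tool [0.96 0.27 0.  ] [ 0.27 -0.96  0.  ]
```

View pics/w20.png

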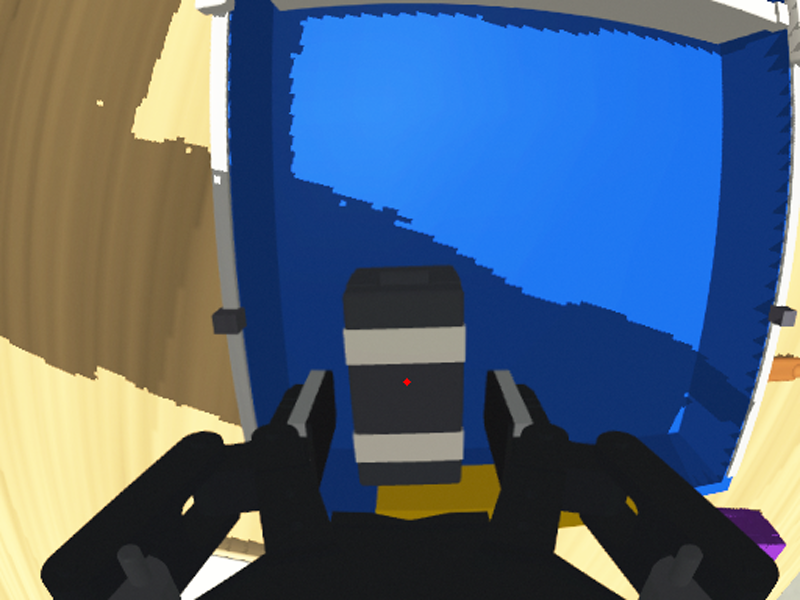

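Fingers straddle the grey prop (345-465). Down 1.4 cm, grip and lift.

Call:
servo_tool:
  moves:
    - [0.5, 0, 0, 0, -0.2]
    - [0.5, 0, 0, 0, -0.2]
    - [0.4, 0, 0, 0, -0.2]
    - [0, 0, 0, 0, 0.1]
    - [0, 0, 0, 0, 0.4]
    - [0, 0, 0, 0, 1]
    - [0, 0, 0, 0, 1]
    - [0, 0, 0, 0, 1]
    - [0, 0, 0, 0, 1]
    - [0, 0, 0, 0, 1]
  grip_force: 30

```text
clock: 44.2
tcp_pos: [0.5456, 0.0449, -0.0025]
orientation: [0.564, 0.426, 0.564, -0.426]
wrist_force: [-0.3, -0.7, -2.5]
finger_gap: 0.0376
```

Call:
servo_tool:
  moves:
    - [-0.5, 0, 0, 0, 1]
    - [-1.5, 0, 0, 0, 1]
    - [-2.5, 0, 0, 0, 1]
    - [-2.5, 0, 0, 0, 1]
    - [-2.5, 0, 0, 0, 1]
    - [-0.5, 0, 0, 0, 1]
    - [0, 0, 0, 0, 1]
    - [0, 0, 0, 0, 1]
    - [0, 0, 0, 0, 1]
    - [0, 0, 0, 0, 1]

```text
clock: 45.45
tcp_pos: [0.5451, 0.045, 0.0968]
orientation: [0.564, 0.426, 0.565, -0.426]
wrist_force: [-0.6, 0.1, -0.9]
finger_gap: 0.0374
```

```bash
python3 - <<'E'
from tf import *
go(tw(-.0965,-.042),.097)
print(tot(env.get_state()['tcp_pos']))
wview('w21',[])
E
```

```text
t 45.45 tcp [0.5451 0.045  0.0968] gap 0.0374 F [-0.6  0.1 -0.9] j6 1.23 x [-0.001 -0.    -1.   ]
 shift tool cm [-1.00e-02  3.00e-02 -1.92e+01]  turn about tool x (world yaw e=-0.000): 0.0 after-turn cm [-1.00e-02  3.00e-02 -1.92e+01] world y/z tool [ 0.96  0.27 -0.  ] [ 0.27 -0.96 -0.  ]
[ 0.0955 -0.0423]
```

View pics/w21.png

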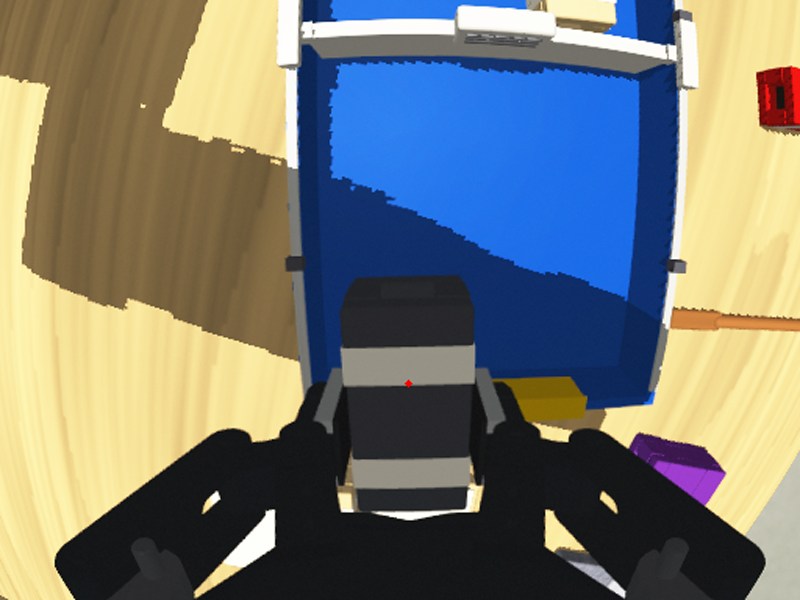

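Call:
servo_tool:
  moves:
    - [0, 0, -1.5, 0, 1]
    - [0, 0, -3.0, 0, 1]
    - [0, 0, -3.6, 0, 1]
    - [0, 0, -3.6, 0, 1]
    - [0, 0, -3.4, 0, 1]
    - [0, 0, -2.6, 0, 1]
    - [0, 0, -1.4, 0, 1]
    - [0, 0, 0, 0, 1]
    - [0, 0, 0, 0, 1]
    - [0, 0, 0, 0, 1]

```text
clock: 46.75
tcp_pos: [0.4937, 0.2278, 0.0974]
orientation: [0.564, 0.426, 0.564, -0.427]
wrist_force: [-0.8, -0.4, -0.7]
finger_gap: 0.0374
```

Call:
servo_tool:
  moves:
    - [1.0, 0, 0, 0, 1]
    - [1.5, 0, 0, 0, 1]
    - [1.0, 0, 0, 0, 1]
    - [0.7, 0, 0, 0, 1]
    - [0, 0, 0, 0, 1]
    - [0, 0, 0, 0, 1]
    - [0, 0, 0, 0, 1]
    - [0, 0, 0, 0, 1]
    - [0, 0, 0, 0, 1]
    - [0, 0, 0, 0, 1]

```text
clock: 48.0
tcp_pos: [0.4934, 0.2287, 0.0555]
orientation: [0.564, 0.426, 0.564, -0.426]
wrist_force: [0.2, -0.5, -1.0]
finger_gap: 0.0377
```

```bash
python3 - <<'E'
from tf import *
go(tw(-.0965,-.042),.000)
print(tot(env.get_state()['tcp_pos']))
wview('w22',[])
E
```

```text
t 48.0 tcp [0.4934 0.2287 0.0555] gap 0.0377 F [ 0.2 -0.5 -1. ] j6 1.58 x [ 0. -0. -1.]
 shift tool cm [ 5.55 -0.02 -0.12]  turn about tool x (world yaw e=-0.000): 0.0 after-turn cm [ 5.55 -0.02 -0.12] world y/z tool [0.96 0.27 0.  ] [ 0.27 -0.96  0.  ]
[-0.0953 -0.0418]
```

View pics/w22.png

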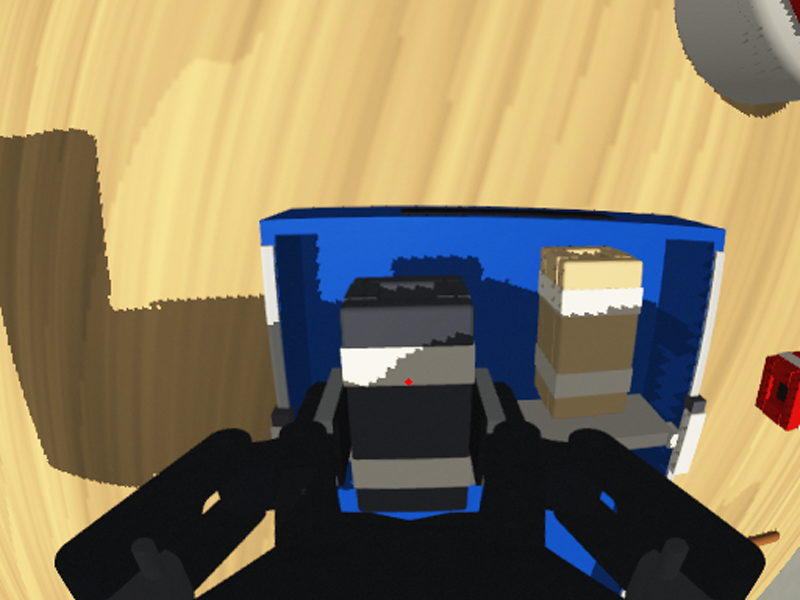

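Call:
servo_tool:
  moves:
    - [1.0, 0, -0.1, 0, 1]
    - [1.5, 0, 0, 0, 1]
    - [1.0, 0, 0, 0, 1]
    - [0.7, 0, 0, 0, 1]
    - [0.5, 0, 0, 0, 1]
    - [0.3, 0, 0, 0, 1]
    - [0.3, 0, 0, 0, 1]
    - [0.2, 0, 0, 0, 1]
    - [0.1, 0, 0, 0, 1]
    - [0.1, 0, 0, 0, 1]

```text
clock: 49.3
tcp_pos: [0.4932, 0.2296, -0.0015]
orientation: [0.564, 0.426, 0.564, -0.426]
wrist_force: [0.0, 0.4, -1.0]
finger_gap: 0.0375
```

Call:
servo_tool:
  moves:
    - [0.1, 0, 0, 0, 1]
    - [0, 0, 0, 0, 1]
    - [0.1, 0, 0, 0, 1]
    - [0, 0, 0, 0, 1]
    - [0, 0, 0, 0, 0.3]
    - [0, 0, 0, 0, 0]
    - [0, 0, 0, 0, -0.15]
    - [0, 0, 0, 0, -0.15]
    - [0, 0, 0, 0, -0.15]
    - [-0.5, 0, 0, 0, -0.15]

```text
clock: 50.55
tcp_pos: [0.4927, 0.2295, 0.0012]
orientation: [0.564, 0.426, 0.564, -0.426]
wrist_force: [0.4, 0.4, -0.2]
finger_gap: 0.0489
```

Call:
servo_tool:
  moves:
    - [-2.0, 0, 0, 0, -0.2]
    - [-3.0, 0, 0, 0, -0.2]
    - [-3.0, 0, 0, 0, -0.2]
    - [-2.0, 0, 2.0, 0, -0.2]
    - [0, 0, 4.0, 0, -0.2]
    - [0, 0, 5.5, 0, -0.2]
    - [0, 0, 6.0, 0, -0.2]
    - [0, 0, 6.0, 0, -0.2]
    - [0, -0.5, 5.5, 0, -0.2]
    - [0, -1.0, 4.0, 0, -0.2]

```text
clock: 51.8
tcp_pos: [0.5696, -0.0945, 0.1019]
orientation: [0.564, 0.427, 0.564, -0.426]
wrist_force: [0.5, 0.5, 0.1]
finger_gap: 0.0512
```

```bash
python3 - <<'E'
from tf import *
go([.5435,-.1492],.10)
print(tot(env.get_state()['tcp_pos']))
t=cam('top','t23')
for n in ['short_buff_center','short_grey_center','long_prop_center','divider_tab']:
    for r in models.pinpoint(n,t): print(n,round(r['conf'],2),tot(atz(t,r['location'],.058 if 'div' in n else .034 if 'long' in n else .025)))
cv2.imwrite('pics/t23b.png',cv2.resize(t['pixels'][120:304,100:356],(800,575),interpolation=cv2.INTER_CUBIC))
E
```

```text
t 51.8 tcp [ 0.5696 -0.0945  0.1019] gap 0.0512 F [0.5 0.5 0.1] j6 0.99 x [ 0.001 -0.001 -1.   ]
 shift tool cm [ 0.19 -4.    4.55]  turn about tool x (world yaw e=0.001): -0.001 after-turn cm [ 0.19 -4.01  4.55] world y/z tool [0.96 0.27 0.  ] [ 0.27 -0.96  0.  ]
[ 0.2363 -0.0568]
short_buff_center 0.57 [-0.092   0.0369]
short_grey_center 0.58 [0.2334 0.1544]
short_grey_center 0.57 [-0.0976 -0.0433]
long_prop_center 0.82 [-0.046   0.2561]
divider_tab 0.98 [-0.0405 -0.0002]
```

View pics/t23b.png

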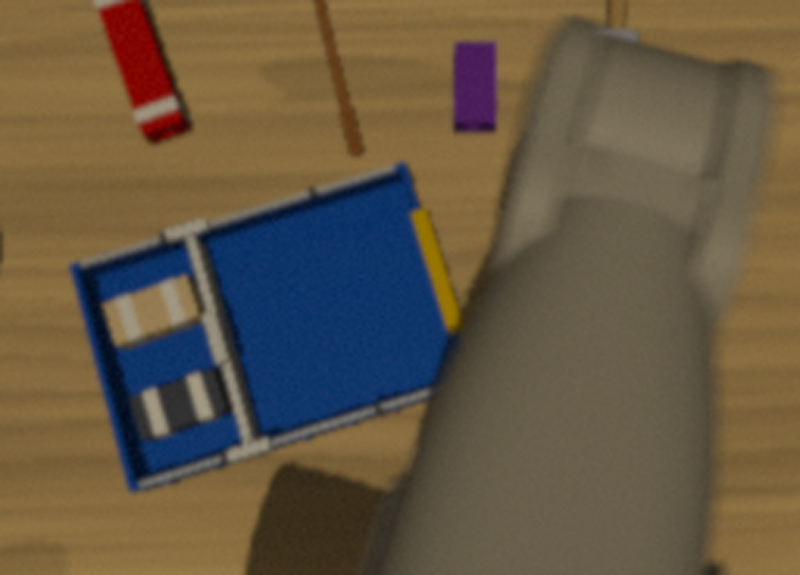

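Both short props lie flat in the hand-hole bay. Now to fetch the long prop.

Call:
servo_tool:
  moves:
    - [0, -1.0, 1.2, 0, -0.2]
    - [0, -1.5, 1.7, 0, -0.2]
    - [0, -1.5, 1.7, 0, -0.2]
    - [0, 0, 0, 0, -0.2]
    - [0, 0, 0, 0, -0.2]
    - [0, 0, 0, 0, -0.2]
    - [0, 0, 0, 0, -0.2]
    - [0, 0, 0, 0, -0.2]
    - [0, 0, 0, 0, -0.2]
    - [0, 0, 0, 0, -0.2]

```text
clock: 53.3
tcp_pos: [0.543, -0.1471, 0.1015]
orientation: [0.564, 0.426, 0.564, -0.426]
wrist_force: [0.3, 0.2, 0.4]
finger_gap: 0.0516
```

```bash
python3 - <<'E'
from tf import *
go([.5435,-.1492],.007)
wview('w24',[])
E
```

```text
t 53.3 tcp [ 0.543  -0.1471  0.1015] gap 0.0516 F [0.3 0.2 0.4] j6 0.89 x [ 0. -0. -1.]
 shift tool cm [ 9.45 -0.01  0.22]  turn about tool x (world yaw e=-0.000): 0.0 after-turn cm [ 9.45 -0.01  0.22] world y/z tool [0.96 0.27 0.  ] [ 0.27 -0.96  0.  ]
```

View pics/w24.png

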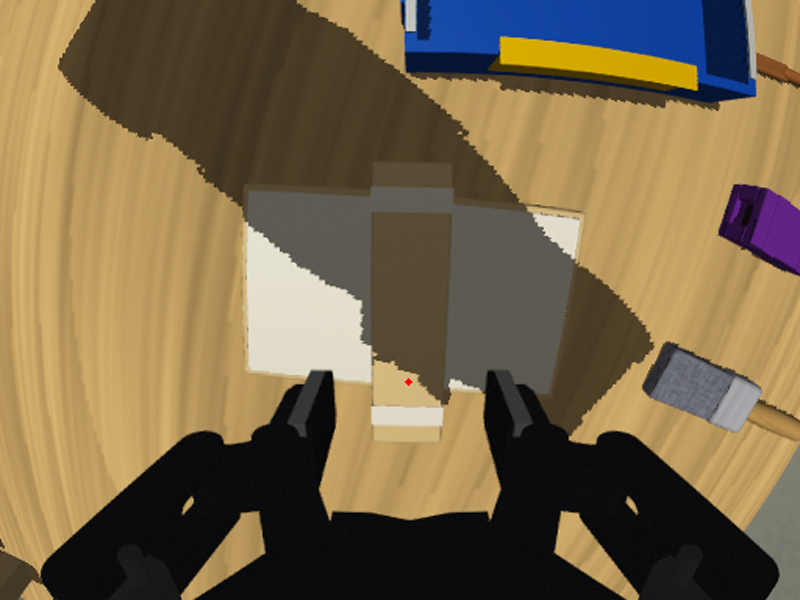

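Call:
servo_tool:
  moves:
    - [2.0, 0, 0.2, 0, -0.2]
    - [2.0, 0, 0, 0, -0.2]
    - [1.5, 0, 0, 0, -0.2]
    - [1.5, 0, 0, 0, -0.2]
    - [1.0, 0, 0, 0, -0.2]
    - [0.9, 0, 0, 0, -0.2]
    - [0.5, 0, 0, 0, -0.2]
    - [0, 0, 0, 0, -0.2]
    - [0, 0, 0, 0, -0.2]
    - [0, 0, 0, 0, -0.2]

```text
clock: 54.6
tcp_pos: [0.5439, -0.1492, 0.008]
orientation: [0.565, 0.426, 0.564, -0.426]
wrist_force: [0.9, -0.6, -0.4]
finger_gap: 0.0514
```

Call:
servo_tool:
  moves:
    - [0, 0, 0, 0, 0.1]
    - [0, 0, 0, 0, 0.4]
    - [0, 0, 0, 0, 1]
    - [0, 0, 0, 0, 1]
    - [0, 0, 0, 0, 1]
    - [0, 0, 0, 0, 1]
    - [-0.5, 0, 0, 0, 1]
    - [-1.5, 0, 0, 0, 1]
    - [-2.5, 0, 0, 0, 1]
    - [-2.5, 0, 0, 0, 1]
  grip_force: 40

```text
clock: 55.85
tcp_pos: [0.5434, -0.1488, 0.0785]
orientation: [0.564, 0.426, 0.564, -0.426]
wrist_force: [0.6, -0.5, -4.1]
finger_gap: 0.037
```

```bash
python3 - <<'E'
from tf import *
go(tw(.0515,.0),.10)
d=cam('wrist'); d['_fish']=1
im=d['pixels'].copy()
p=tot(env.get_state()['tcp_pos']);zt=env.get_state()['tcp_pos'][2]-.007+.053
for dx in (-.005,0,.005):
    P=np.array([proj(d,np.r_[tw(p[0]+dx+a*.075,p[1]+b*.019),zt]) for a,b in((1,1),(1,-1),(-1,-1),(-1,1))])
    cv2.polylines(im,[(P*16).astype(np.int32)],True,(0,255,0) if dx==0 else (0,0,255),1,shift=4)
cv2.imwrite('pics/w25.png',cv2.resize(im,(800,600),interpolation=cv2.INTER_CUBIC))
E
```

```text
t 55.85 tcp [ 0.5434 -0.1488  0.0785] gap 0.037 F [ 0.6 -0.5 -4.1] j6 0.88 x [-0.  0. -1.]
 shift tool cm [ -2.14   9.69 -22.99]  turn about tool x (world yaw e=-0.000): 0.0 after-turn cm [ -2.14   9.69 -23.  ] world y/z tool [ 0.96  0.27 -0.  ] [ 0.27 -0.96 -0.  ]
```

View pics/w25.png

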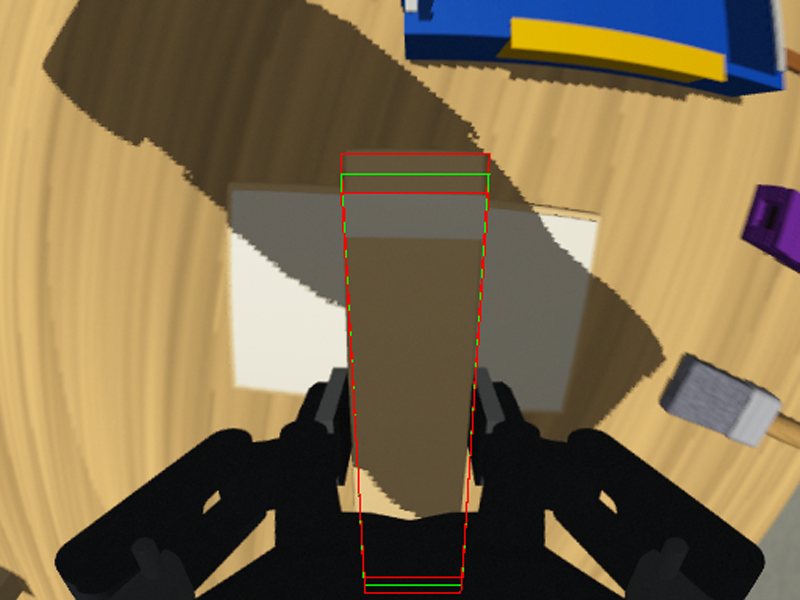

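The prop is held with its centre about 5 mm behind the tool centre (towards tote -x), so the tool's target is x = 0.0565 in the tote.

Call:
servo_tool:
  moves:
    - [-0.7, 0.7, -1.5, 0, 1]
    - [-0.5, 1.2, -3.0, 0, 1]
    - [0, 1.7, -4.0, 0, 1]
    - [0, 1.8, -4.0, 0, 1]
    - [0, 1.7, -4.0, 0, 1]
    - [0, 1.3, -3.0, 0, 1]
    - [0, 0.9, -2.0, 0, 1]
    - [0, 0.4, -1.0, 0, 1]
    - [0, 0, 0, 0, 1]
    - [0, 0, 0, 0, 1]

```text
clock: 57.15
tcp_pos: [0.575, 0.0933, 0.0892]
orientation: [0.564, 0.426, 0.564, -0.427]
wrist_force: [-0.0, -0.2, -3.4]
finger_gap: 0.0371
```

Call:
servo_tool:
  moves:
    - [0.5, 0, 0, 0, 1]
    - [1.0, 0, 0, 0, 1]
    - [1.0, 0, 0, 0, 1]
    - [0.5, 0, 0, 0, 1]
    - [0, 0, 0, 0, 1]
    - [0, 0, 0, 0, 1]
    - [0, 0, 0, 0, 1]
    - [0, 0, 0, 0, 1]
    - [0, 0, 0, 0, 1]
    - [0, 0, 0, 0, 1]

```text
clock: 58.4
tcp_pos: [0.5754, 0.0939, 0.0596]
orientation: [0.564, 0.426, 0.564, -0.426]
wrist_force: [-1.3, 0.2, -3.7]
finger_gap: 0.0374
```

```bash
python3 - <<'E'
from tf import *
go(tw(.0565,.0),.001)
print(tot(env.get_state()['tcp_pos']))
wview('w26',[])
E
```

```text
t 58.4 tcp [0.5754 0.0939 0.0596] gap 0.0374 F [-1.3  0.2 -3.7] j6 1.32 x [ 0. -0. -1.]
 shift tool cm [ 5.86 -0.02 -0.02]  turn about tool x (world yaw e=-0.000): 0.0 after-turn cm [ 5.86 -0.02 -0.02] world y/z tool [0.96 0.27 0.  ] [ 0.27 -0.96  0.  ]
[0.0567 0.0002]
```

View pics/w26.png

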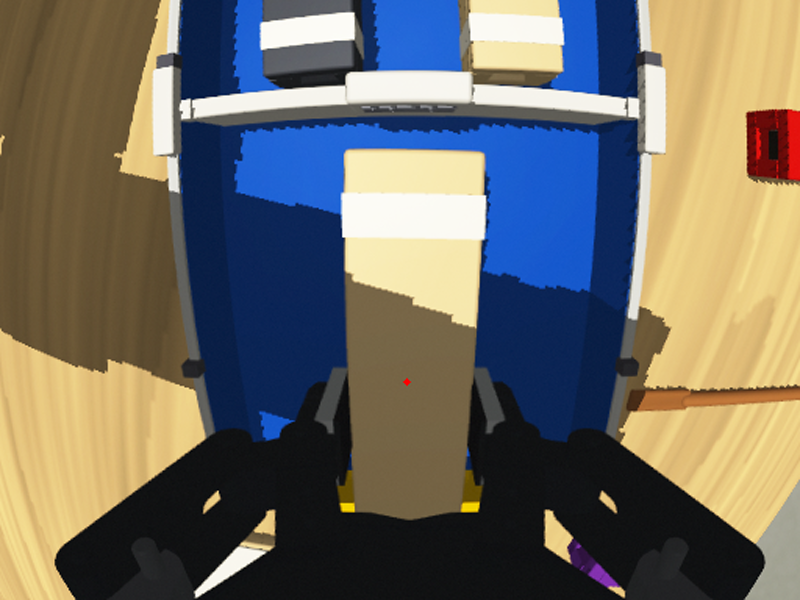

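Call:
servo_tool:
  moves:
    - [1.0, 0, 0, 0, 1]
    - [1.5, 0, 0, 0, 1]
    - [1.0, 0, 0, 0, 1]
    - [0.8, 0, 0, 0, 1]
    - [0.5, 0, 0, 0, 1]
    - [0.4, 0, 0, 0, 1]
    - [0.3, 0, 0, 0, 1]
    - [0.2, 0, 0, 0, 1]
    - [0.1, 0, 0, 0, 1]
    - [0, 0, 0, 0, 1]

```text
clock: 59.7
tcp_pos: [0.5754, 0.0939, 0.0016]
orientation: [0.564, 0.426, 0.564, -0.426]
wrist_force: [-0.6, 0.0, -3.6]
finger_gap: 0.0371
```

Call:
servo_tool:
  moves:
    - [0.1, 0, 0, 0, 1]
    - [0, 0, 0, 0, 1]
    - [0.1, 0, 0, 0, 1]
    - [0, 0, 0, 0, 1]
    - [0, 0, 0, 0, 1]
    - [0, 0, 0, 0, 1]
    - [0, 0, 0, 0, 1]
    - [0, 0, 0, 0, 1]
    - [0, 0, 0, 0, 1]
    - [0, 0, 0, 0, 1]

```text
clock: 60.95
tcp_pos: [0.5753, 0.0939, -0.0005]
orientation: [0.564, 0.426, 0.564, -0.426]
wrist_force: [-0.1, 0.5, -3.8]
finger_gap: 0.0371
```

Call:
servo_tool:
  moves:
    - [0.1, 0, 0, 0, 1]
    - [0, 0, 0, 0, 1]
    - [0.05, 0, 0, 0, 1]
    - [0, 0, 0, 0, 1]
    - [0, 0, 0, 0, 0.3]
    - [0, 0, 0, 0, 0]
    - [0, 0, 0, 0, -0.15]
    - [0, 0, 0, 0, -0.2]
    - [0, 0, 0, 0, -0.2]
    - [0, 0, 0, 0, -0.2]

```text
clock: 62.2
tcp_pos: [0.5753, 0.0939, -0.0021]
orientation: [0.564, 0.426, 0.564, -0.426]
wrist_force: [-0.1, 0.3, -0.7]
finger_gap: 0.0511
```

Call:
servo_tool:
  moves:
    - [-0.5, 0, 0, 0, -0.2]
    - [-1.5, 0, 0, 0, -0.2]
    - [-3.0, 0, 0, 0, -0.2]
    - [-4.0, 0, 0, 0, -0.2]
    - [-4.0, 0, 0, 0, -0.2]
    - [-3.0, 0, 2.0, 0, -0.2]
    - [0, 0, 5.0, 0, -0.2]
    - [0, 0, 6.0, 0, -0.2]
    - [0, 0, 6.0, 0, -0.2]
    - [0, 0, 4.0, 0, -0.2]

```text
clock: 63.45
tcp_pos: [0.6389, -0.1301, 0.1594]
orientation: [0.565, 0.427, 0.563, -0.427]
wrist_force: [0.8, 0.3, -0.1]
finger_gap: 0.0512
```

```bash
python3 - <<'E'
from tf import *
from seg import fit
t=cam('top');s=cam('side')
for n in ['short_buff_center','short_grey_center','long_prop_center','divider_tab']:
    for r in models.pinpoint(n,t): print(n,round(r['conf'],2),tot(atz(t,r['location'],.058 if 'div' in n else .025)))
for n,L in [('short_buff_center',.075),('short_grey_center',.075),('long_prop_center',.15)]:
    for r in models.outline_of(n,t):
        m=r['pixels'];A=atz(t,r['location'],.044)
        a=[A[0],A[1],Y];x,f=fit(t,m,a,L,.038,.006,.044);print(n,round(r['conf'],2),tot(x[:2]),'dyaw',round(x[2]-Y,3),round(f,3))
cv2.imwrite('pics/t27.png',cv2.resize(t['pixels'][120:304,100:356],(800,575),interpolation=cv2.INTER_CUBIC))
cv2.imwrite('pics/s27.png',cv2.resize(s['pixels'][150:300,150:330],(720,600),interpolation=cv2.INTER_CUBIC))
E
```

```text
short_buff_center 0.58 [-0.0961  0.0445]
short_grey_center 0.97 [-0.0926 -0.0371]
short_grey_center 0.88 [0.2391 0.1474]
long_prop_center 0.88 [ 0.0479 -0.0024]
long_prop_center 0.83 [-0.0527  0.2665]
divider_tab 0.75 [-0.0436  0.0032]
short_buff_center 0.88 [-0.0933  0.0444] dyaw 0.03 0.059
short_grey_center 0.62 [-0.0908 -0.0401] dyaw 0.017 0.073
short_grey_center 0.57 [0.2317 0.1537] dyaw 1.26 0.047
long_prop_center 0.83 [-0.047   0.2621] dyaw 1.649 0.206
long_prop_center 0.63 [0.056  0.0017] dyaw -0.017 0.073
```

View pics/t27.png

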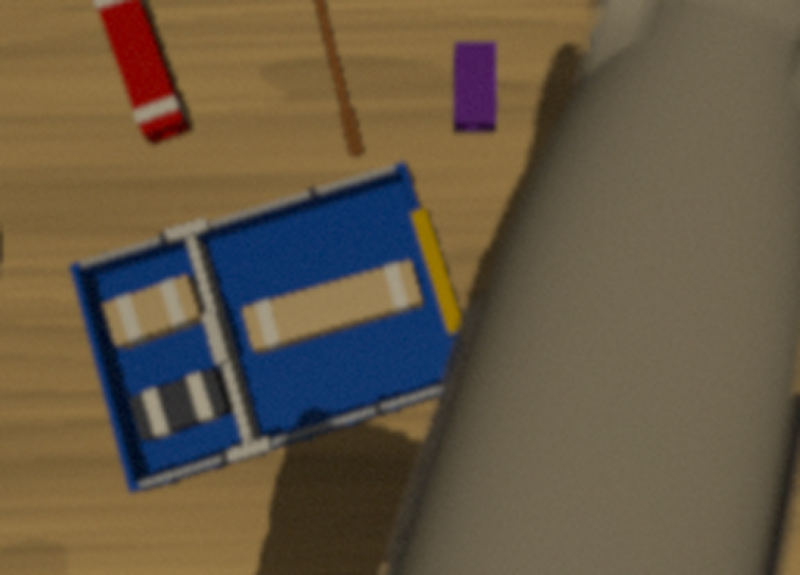

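View pics/s27.png

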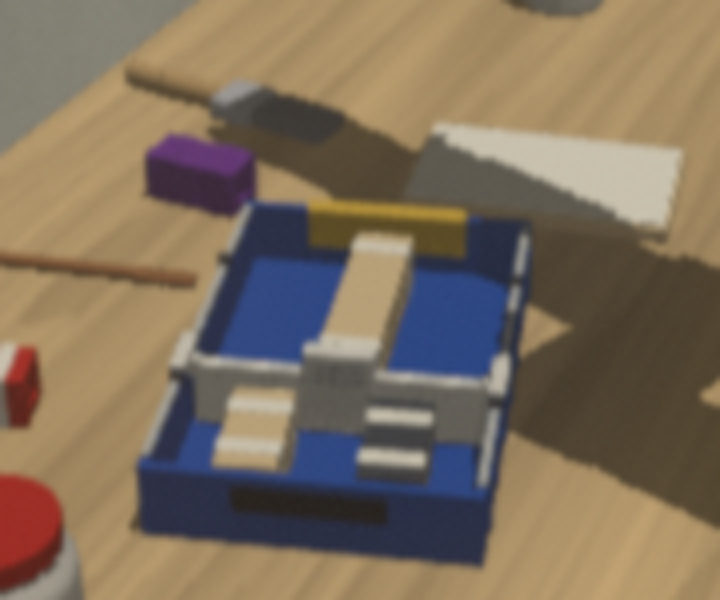

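Both views show the long prop flat in the label bay, both short props flat in the other bay, the divider at its far stop and the gripper clear. Handing in.

```bash
python3 - <<'E'
from h import *
print(env.get_state()['clock'],np.abs(env.get_state()['qvel']).max()); print(order.hand_in())
E
```

```text
63.9 0.002594851637950061
the job is handed in; nothing more can be done
None
```

I swapped the props end for end and handed the job in at about 64 s of the 104 s allowed; no verdict is reported. I laid the long prop on the shelf, slid the divider across and moved the buff and grey short props to the hand-hole bay. Last, I set the long prop down in the label bay.

**Final positions (tote frame, from the top camera):**

| Part | x (m) | y (m) | Yaw off tote axis (rad) |
|---|---|---|---|
| Long prop | 0.048 to 0.056 | about 0 | 0.02 |
| Buff short prop | -0.093 to -0.096 | 0.044 | 0.03 |
| Grey short prop | -0.091 to -0.093 | -0.037 to -0.040 | 0.02 |
| Divider tab | about -0.044 (joint about 0.089) | 0.003 | not measured |

The props look flat on the floor in both the top and side views, and the gripper was clear and at rest. The bottle and tub were never approached.

**What failed or disagreed:**
- **Divider:** my first push with shut fingers, and one pinch, passed just over the tab without moving it.
- **Tool height:** the fingertips sit about 20 mm above the reported TCP height. I allowed for that from the second pinch on. The first grasp of the long prop was therefore shallow, but it held.
- **Position estimates:** the top and wrist cameras and the detectors disagreed by about 3 to 8 mm along the tote. The placements left roughly 10 mm at each end in the short bay and about 17 mm in the long bay.
- **Touchdown:** a clear contact force showed only on the shelf. In the tote I released each prop at the height where its bottom should just touch the floor.

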